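# Clear the tea tins off the cash box and hold its lock open

### The arm

A 6-joint arm with a two-finger parallel gripper is mounted at the origin on the work surface. World frame = base frame: x ahead of the robot, y to its left, z up, the work surface at z = 0. Lengths are in mm, angles in rad, forces in N, time in s.
With the tool pointing down it reaches from about 275 to 1000 mm from the base axis. Payload 8.4 kg.
Tool frame: the origin (TCP) lies at the very end of the fingers, on their centre line; the grasp point (between the pads) lies 19 mm behind it; z points along the fingers, y is the direction in which the jaws open and shut (so a half turn about z gives the same grasp; the last joint's range is limited). The gripper opens to 85 mm and grips with 20 to 120 N. Pads are 22 mm wide; open, the fingers measure 114 mm over their backs; the gripper's body (76 mm by 85 mm) begins 54 mm behind the grasp point. The pads swing forward as they close: fully open they stand 13 mm farther back than shut.
Start: joints at [1.244, 0.353, 1.633, -0, 1.155, -0.002], TCP at [199.448, 592.325, 231.281] pointing down, gripper open.
Joint ranges: [-2.63, 2.63], [-0.92, 2.1], [0.06, 2.66], [-1.3, 4.44], [0, 2.69], [-3.02, 3.02]. Speed limits (rad/s): [2.22, 2.22, 2.79, 3.14, 3.14, 3.14].

### API

Orientations are given as [roll, pitch, yaw] about the fixed x, y, z axes, in that order (R = Rz(yaw) Ry(pitch) Rx(roll)).
In Python, from rig import readout, grab_frame, calibration, r gives the robot as it stands. The module is installed in compiled form; this text tells all that it offers.
- The arm moves only by the tool play_rows, never from a script. Its argument "rows" is a list of rows, each a list of 3 entries, a list of its own where there are three numbers: the closure in counts, from 0 (fully open) to 255 (shut), then the shift along the tool's x, y, z in cm, then the turn, a rotation vector about the tool's x, y, z in rad. In form: [[gripper, [dx, dy, dz], [rx, ry, rz]], ...]. A call has 1 to 12 rows; each row is the pose to reach, as a shift and turn from the pose commanded when the call began, along the tool's axes at that moment; what a row does not reach only later rows make up. A row lasts 1/12 s, in which the tool goes at most 41.7 mm and 7.16 degrees, less where a joint would pass 70% of its speed; a pose out of reach is approached as far as the arm can. A call with a gripper value outside its range is refused whole. The fingers move at their own pace and stop on an object; "squeeze" is the grip in N (left out, the last holds). Time passes only in rows, so rows that repeat a pose let the fingers close. It gives the time, the measured TCP pose, the force and the opening at its end, in the units of the state.
- readout.sense(): the state, without advancing time (a new reading comes with each control period).
- grab_frame(name): name is "side" or "top"; returns (picture, depth): 420x560x3 uint8, red, green, blue; 420x560 float32, mm along the optical axis (not along the pixel's ray), 0 where there is no reading.
- calibration(name): a dict with "vfov" (degrees; the focal length in pixels is half the picture's height over the tangent of half this angle, whatever the lens; pixels are square), "cx", "cy" (the principal point, pixels), "cam_to_world" (4x4, takes a point from camera to world coordinates). Camera axes: x right, y down, z forward; pixel columns grow to the right and rows downward; lengths in mm; the calibration is good to about 2 mm. A picture is of the moment at which its call begins. calibration takes no time and is no camera call.
- r.sign_off(): hands the job in, once; it reports no verdict.
The state is a dict: "clock": time; "qpos": joint angles; "qvel": joint speeds; "joint_efforts": joint torques, N m; "eef_pos": TCP position; "tcp_rot": TCP orientation; "contact_force": force on the tool from outside, world axes, zero at the start; "wrist_torque": the same for the moment, N m; "opening": opening from 0.0 (shut) to 1.0 (fully open).
Only numpy, scipy, OpenCV 4.12 (cv2) and the standard library are available. Lean on these libraries where they do the work, as an engineer would, in place of code of your own. Each camera call takes 0.05 s, during which the arm holds its last target.

### The job

I want to get into the blue cash box, but two tea tins stand on its lid: stack them squarely, one after the other, on the green tin where it stands, so that all three make one straight column. Then take the key from the cork stand, put it in the keyhole in the lid, work it down past the sticky levers until it is fully home, turn it a quarter turn clockwise to the stop and finish holding it turned, with your grip still on the key, because the lock springs shut when let go and I need it held while I lift the lid. Leave the other kitchen things where they are.

Things in the scene. Friction and masses are not known exactly. Their poses are not given: they have to be found in the camera images.
- tin_green_mid (a point): green tin, a closed tea tin, 84 x 60 x 46 mm (x, y, z), about 0.1 to 0.4 kg, z up; this point is its centre, 23 mm above its underside. Its lid and base are flat, so tins stack. It stands on the work surface and is the foot of the column. Loose, to be left where it stands
- tin_yellow_mid (a point): yellow tin, a closed tea tin, 84 x 60 x 46 mm (x, y, z), about 0.1 to 0.4 kg, z up; this point is its centre, 23 mm above its underside. Its lid and base are flat, so tins stack. It stands on the cash box lid, on the left or right half, with its long side roughly across the lid (along the box's x)
- tin_red_mid (a point): red tin, a closed tea tin, 84 x 60 x 46 mm (x, y, z), about 0.1 to 0.4 kg, z up; this point is its centre, 23 mm above its underside. Its lid and base are flat, so tins stack. It stands on the cash box lid beside the yellow one, its long side roughly along the box's x
- cash_box: dark blue steel cash box, 190 x 250 x 90 mm (x, y, z), fixed to the shelf; origin at the centre of its underside, z up, lid hinged at +x, key lock near the -x edge of the lid. The lid is flat but for the keyhole plate and a handle folded flat (4 mm high) between the tins
- keyhole (a point): centre of the keyhole, on top of its steel plate (48 mm along y, 32 along x), 2 mm above the lid, 92 mm above the shelf; axes as the cash box, z up out of the lock. Slot 24.4 mm long along y, 6.2 mm wide along x, bevelled 2.5 mm all round, 36 mm deep from here to its floor. A red dot in line with the slot marks shut, a green dot a quarter turn clockwise marks open
- lock_levers (a point): point 17 mm below the keyhole: middle of two sprung, sticky levers (8 to 24 mm down) that the key must push aside on its way to the floor and that stay where they are pushed. Straight down it takes up to about 15 N, less if the key is rocked a few degrees about its own axis. The key can turn only when its bit is wholly under the plate (last 5 mm of its way in) and is caught while turned
- lock_core (a joint): turn of the lock core in rad: 0 shut (slot in line with the plate), growing clockwise seen from above, stop at 1.6. A spring turns it back to 0 unless the key is held: about 0.1 N m at a quarter turn. The key has up to 0.1 rad of play in the core, which lags it by that much; the latch is clear from 1.31 rad
- key_bow (a point): centre of the bow (grip) of a double-bit key standing upright in a cork stand, bow up. Bow: black plastic, 9 mm thick (key x), 30 mm wide (y), 28 mm high (z, up); this point is 14 mm under its top and 64 mm above the tip of the key. The key is the same either way round (half turn). Fully home in the lock this point is 28 mm above the keyhole plate. About 45 g
- key_tip (a point): lowest point of the key, on its axis. Bit: flat, 4 mm thick (x), 22 mm wide (y), 3 to 26 mm above this point, narrowed to 2.6 x 18 mm below that; round shank 4.5 mm thick, brass collar 8 mm thick just under the bow
- key_stand: cork block 56 x 64 x 50 mm (x, y, z), fixed to the shelf, origin at the centre of its underside; the key stands 36 mm deep in a slot along its y (with about 1 mm of play) and lifts straight out; the bow's centre is 78 mm above the shelf
- sugar_bowl_mid (a point): white ceramic sugar bowl with lid, 86 mm across, 84 mm high; half-way up, 35 mm over the shelf. Bystander
- milk_jug_mid (a point): steel milk jug, 84 mm across, 100 mm high, handle at +y; half-way up. Bystander
- measuring_spoon_mid (a point): red plastic measuring spoon lying along x, 130 mm long, 18 mm high; half-way up. Bystander
- coffee_cup: white coffee cup, 62 mm across, 55 mm high, handle at +y; origin at the centre of its underside. Bystander
- tumbler: green glass tumbler, 70 mm across, 90 mm high; origin at the centre of its underside. Bystander
- glass_jar: glass jar, 76 mm across, 120 mm high, inside the cabinet with the half-open sliding door; origin at the centre of its underside. Bystander
Mind the look-alikes: they are no part of the job. What is shaped like the part that bears tin_red_mid but purple is not meant.

How it is judged (in metres and radians):
On the way, in this order (a step that is already met when the one before it is completed fails the run):
1. one of the two tins stands squarely on the green tin, let go (((horizontal distance between tin_yellow_mid and tin_green_mid below 0.01 m and z of tin_yellow_mid in the frame of tin_green_mid between 0.043 and 0.049 m and angle between the x axis of tin_yellow_mid and the x axis of tin_green_mid, either way round below 0.14 rad and angle between tin_yellow_mid's own z axis and vertical below 0.06 rad and contact force between the fingers and tin_yellow below 0.3 N) or (horizontal distance between tin_red_mid and tin_green_mid below 0.01 m and z of tin_red_mid in the frame of tin_green_mid between 0.043 and 0.049 m and angle between the x axis of tin_red_mid and the x axis of tin_green_mid, either way round below 0.14 rad and angle between tin_red_mid's own z axis and vertical below 0.06 rad and contact force between the fingers and tin_red below 0.3 N))), for 0.2 s.
2. all three tins make one straight column, let go (((horizontal distance between tin_yellow_mid and tin_green_mid below 0.01 m and z of tin_yellow_mid in the frame of tin_green_mid between 0.043 and 0.049 m and angle between the x axis of tin_yellow_mid and the x axis of tin_green_mid, either way round below 0.14 rad and angle between each of tin_yellow_mid, tin_red_mid's own z axis and vertical below 0.06 rad and horizontal distance between tin_red_mid and tin_yellow_mid below 0.01 m and z of tin_red_mid in the frame of tin_yellow_mid between 0.043 and 0.049 m and angle between the x axis of tin_red_mid and the x axis of tin_yellow_mid, either way round below 0.14 rad) or (horizontal distance between tin_red_mid and tin_green_mid below 0.01 m and z of tin_red_mid in the frame of tin_green_mid between 0.043 and 0.049 m and angle between the x axis of tin_red_mid and the x axis of tin_green_mid, either way round below 0.14 rad and angle between each of tin_red_mid, tin_yellow_mid's own z axis and vertical below 0.06 rad and horizontal distance between tin_yellow_mid and tin_red_mid below 0.01 m and z of tin_yellow_mid in the frame of tin_red_mid between 0.043 and 0.049 m and angle between the x axis of tin_yellow_mid and the x axis of tin_red_mid, either way round below 0.14 rad)) and contact force between the fingers and tin_yellow below 0.3 N and contact force between the fingers and tin_red below 0.3 N and distance of tin_green_mid from where it was at the start of the episode below 0.025 m), for 0.2 s.
3. the key is fully home in the keyhole (z of key_bow in the frame of keyhole below 0.0305 m and horizontal distance between key_bow and keyhole below 0.006 m and angle between key_bow's own z axis and vertical below 0.1 rad), for 0.1 s.
4. the key, fully home, is turned a quarter clockwise (all of step 3 and value of joint lock_core above 1.31 rad), for 0.1 s.
At the end, for the whole second after the job is handed in: Tins in one column on the green one (not shifted over 25 mm): centres within 10 mm of the one below, sides within 8 degrees, level, let go. Key home (33.5 mm or deeper, upright within 6 degrees), lock core at 1.31 rad or more, fingers gripping the key over 1 N, all through the last second (all of step 2 and all of step 4 and contact force between the fingers and key above 1 N); the arm keeps its last pose, push and grip.
It fails at once if one of the other kitchen things is moved more than 30 mm (distance of any of sugar_bowl_mid, milk_jug_mid, measuring_spoon_mid, coffee_cup, tumbler, glass_jar from where it was at the start of the episode above 0.03 m).
It fails at once if a tin is tipped over (angle between any of tin_yellow_mid, tin_red_mid, tin_green_mid's own z axis and vertical above 0.6 rad).
It also fails if it takes over 67 s, if anything falls off the work surface, if the arm or the gripper's body presses on something with over 40 N, if the wrist force passes 120 N, or if a joint passes its speed limit or range.

## Working session

There is one attempt and no reset: what is moved stays moved. The work goes in short steps, Python scripts to look and compute and a tool call to move; the robot and the scene stay as the last step left them, time stands still between calls to the robot, and variables do not carry over. Pictures are saved under pics/ and viewed, and the job is handed in when it is done.

Besides the shell and the picture viewer there is one more tool, called after ">>>" by a JSON object that holds its "fn" and its "kwargs". play_rows: Moves the arm, as the interface text tells. Its arguments: {"type":"object","properties":{"rows":{"type":"array"},"squeeze":{"type":"number"}},"required":["rows"]}

```bash
mkdir -p pics && python3 - <<'E'
from rig import readout, grab_frame, calibration, r
import cv2, numpy as np
np.set_printoptions(precision=4,suppress=True)
for n in ("top","side"):
    p,d=grab_frame(n); c=calibration(n)
    cv2.imwrite(f"pics/{n}0.png",cv2.cvtColor(p,cv2.COLOR_RGB2BGR)); np.save(f"pics/{n}0_d.npy",d); np.save(f"pics/{n}0.npy",p)
    print(n,c["vfov"],c["cx"],c["cy"]);print(np.array(c["cam_to_world"]))
print(readout.sense())
E
```

```text
top 48.52758559982051 284.83058086002603 206.9183385073085
[[   0.0258   -0.9958    0.088   371.4597]
 [  -0.9996   -0.0265   -0.0072  -74.1611]
 [   0.0095   -0.0878   -0.9961 1385.7991]
 [   0.        0.        0.        1.    ]]
side 42.54986960834346 279.84003061516984 212.0364588018724
[[    0.8498    -0.3216     0.4175  -174.5686]
 [   -0.527     -0.5097     0.68   -1167.3869]
 [   -0.0059    -0.798     -0.6027  1069.0893]
 [    0.         0.         0.         1.    ]]
{'clock': 0.1, 'qpos': array([ 1.2436,  0.3536,  1.6341,  0.    ,  1.1552, -0.0024]), 'qvel': array([-0.0005, -0.0004, -0.0014, -0.0013,  0.0013,  0.0006]), 'joint_efforts': array([  0.0012, -60.6354, -34.2822,   0.0002,   0.004 ,  -0.0001]), 'eef_pos': array([199.304 , 591.8999, 230.6166]), 'tcp_rot': array([-3.1403, -0.    ,  2.8168]), 'contact_force': array([-0.3163, -0.1301, -0.4685]), 'wrist_torque': array([-0.0067,  0.0445,  0.0127]), 'opening': 1.0003249501893794}
```

View pics/top0.png

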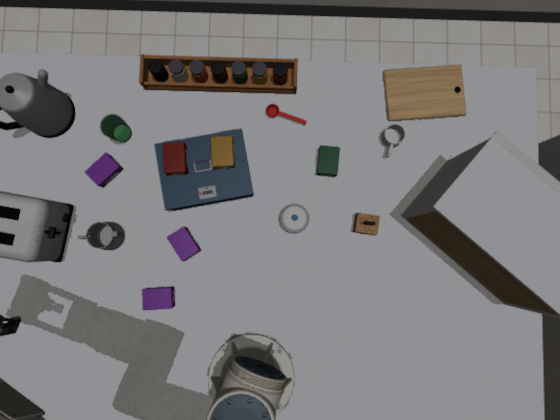

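View pics/side0.png

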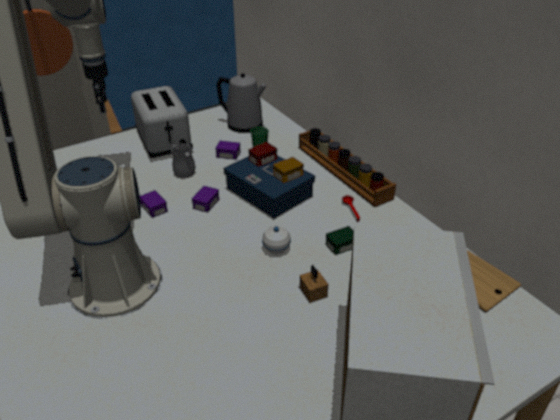

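```bash
cat > h.py <<'E'
import cv2, numpy as np
from rig import readout, grab_frame, calibration, r
np.set_printoptions(precision=3,suppress=True)
def cam(n):
    c=calibration(n); f=210/np.tan(np.radians(c["vfov"])/2); return f,c["cx"],c["cy"],np.array(c["cam_to_world"])
def ray(n,uv,z):
    f,cx,cy,T=cam(n); uv=np.atleast_2d(np.asarray(uv,float))
    d=np.c_[(uv[:,0]-cx)/f,(uv[:,1]-cy)/f,np.ones(len(uv))]@T[:3,:3].T
    o=T[:3,3]; return o+d*((z-o[2])/d[:,2])[:,None]
def proj(n,P):
    f,cx,cy,T=cam(n); P=np.atleast_2d(np.asarray(P,float)); q=(P-T[:3,3])@T[:3,:3]
    return np.c_[q[:,0]/q[:,2]*f+cx,q[:,1]/q[:,2]*f+cy]
def cloud(n,d):
    f,cx,cy,T=cam(n); v,u=np.mgrid[0:420,0:560]
    return np.stack([(u-cx)/f*d,(v-cy)/f*d,d],-1)@T[:3,:3].T+T[:3,3]
def snap(n,tag):
    p,d=grab_frame(n); np.save(f"pics/{tag}.npy",p); np.save(f"pics/{tag}_d.npy",d); return p,d
def crop(p,x0,y0,x1,y1,s,fn):
    im=cv2.resize(p[y0:y1,x0:x1],None,fx=s,fy=s,interpolation=cv2.INTER_CUBIC)
    cv2.imwrite(fn,cv2.cvtColor(im,cv2.COLOR_RGB2BGR))
E
python3 - <<'E'
from h import *
p=np.load("pics/top0.npy");d=np.load("pics/top0_d.npy")
crop(p,150,120,270,215,6,"pics/c1.png")
crop(p,300,120,420,240,5,"pics/c2.png")
s=np.load("pics/side0.npy")
crop(s,210,130,360,310,4,"pics/c3.png") 
C=cloud("top",d)
for n,uv in dict(green=(328,161),yellow=(222,152),red=(174,158),lid=(225,185),key=(369,223),cork=(360,220),table=(300,300)).items():
    print(n,C[uv[1],uv[0]])
E
```

```text
green [ 627.858 -206.35    44.259]
yellow [627.139  91.381 136.037]
red [606.857 220.501 136.989]
lid [543.203  85.66   89.25 ]
key [ 447.097 -318.983   91.816]
cork [ 457.541 -301.01    49.293]
table [ 221.252 -135.611    3.281]
```

View pics/c1.png

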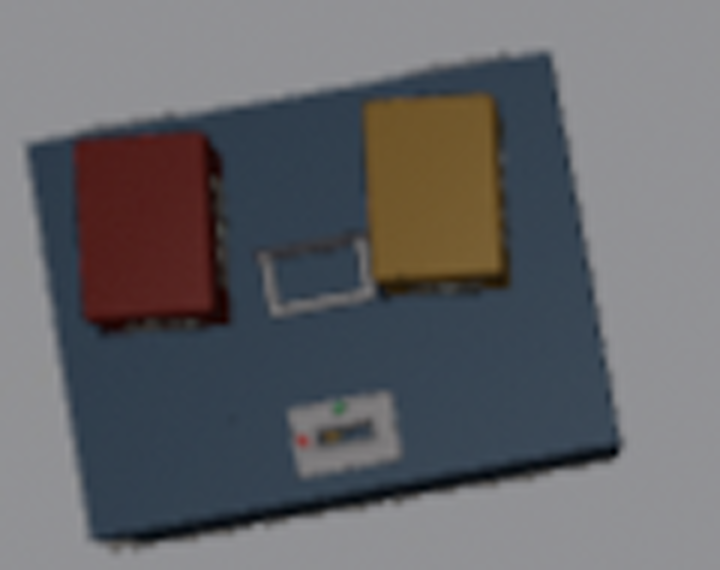

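View pics/c2.png

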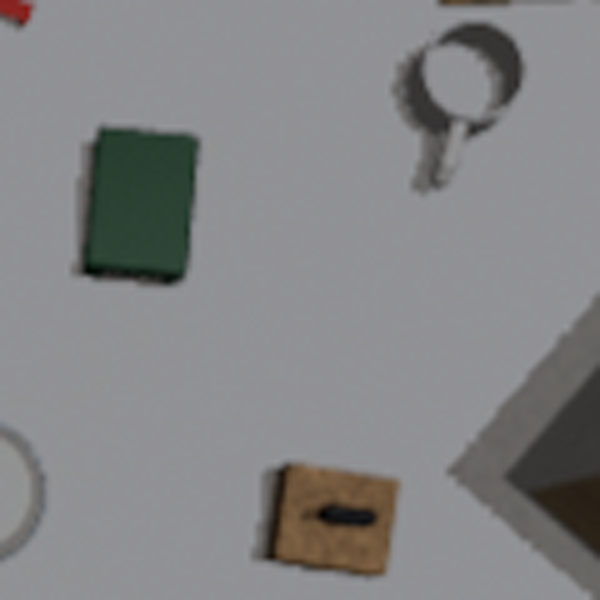

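View pics/c3.png

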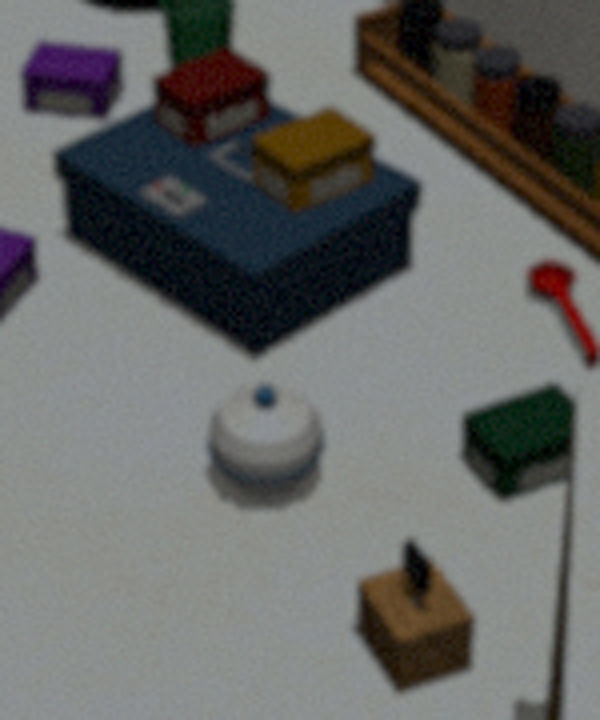

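```bash
cat > m.py <<'E'
from h import *
def topface(p,d,box,kind,ztop,n="top",fn=None,zt=6):
    x0,y0,x1,y1=box; S=8
    sub=cv2.resize(p[y0:y1,x0:x1],None,fx=S,fy=S,interpolation=cv2.INTER_CUBIC)
    f=sub.astype(np.float32); R,G,B=[f[...,i] for i in range(3)]
    sat={"y":np.minimum(R,G)-B,"r":R-np.maximum(G,B),"g":G-np.maximum(R,B),"b":B-R,"o":R-B}[kind]
    hi=np.percentile(sat[sat>sat.max()*.5],50)
    m=(sat>hi*.5).astype(np.uint8)
    # depth gate
    C=cloud(n,d); zz=cv2.resize(C[y0:y1,x0:x1,2].astype(np.float32),None,fx=S,fy=S,interpolation=cv2.INTER_NEAREST)
    if zt: m&=cv2.dilate((abs(zz-ztop)<zt+6).astype(np.uint8),np.ones((5,5),np.uint8))
    cs,_=cv2.findContours(m,cv2.RETR_EXTERNAL,cv2.CHAIN_APPROX_NONE)
    c=max(cs,key=cv2.contourArea)[:,0,:].astype(float)
    uv=(c+.5)/S-.5+[x0,y0]
    P=ray(n,uv,ztop)[:,:2].astype(np.float32)
    rect=cv2.minAreaRect(P)
    (cx,cy),(w,h),a=rect
    if w<h: w,h,a=h,w,a+90
    a=(a+90)%180-90
    if fn:
        o=sub.copy(); cv2.drawContours(o,[c.astype(np.int32)],-1,(0,255,255),1); cv2.imwrite(fn,cv2.cvtColor(o,cv2.COLOR_RGB2BGR))
    M=cv2.moments(P[:,None,:]); 
    return np.array([cx,cy]),np.array([M["m10"],M["m01"]])/M["m00"],w,h,np.radians(a)
E
python3 - <<'E'
from m import *
p=np.load("pics/top0.npy");d=np.load("pics/top0_d.npy")
print("red",topface(p,d,(155,135,200,185),"r",136,fn="pics/e1.png"))
print("yel",topface(p,d,(205,128,245,180),"y",136,fn="pics/e2.png"))
print("grn",topface(p,d,(308,138,350,184),"g",46,fn="pics/e3.png"))
print("cork",topface(p,d,(345,205,390,245),"o",50,fn="pics/e4.png"))
print("box",topface(p,d,(145,120,265,220),"b",90,fn="pics/e5.png",zt=0))
ims=[cv2.resize(cv2.imread(f"pics/e{i}.png"),(260,300)) for i in (1,2,3)]
ims2=[cv2.resize(cv2.imread(f"pics/e{i}.png"),(390,300)) for i in (4,5)]
cv2.imwrite("pics/e.png",np.vstack([np.hstack(ims),np.hstack(ims2)]))
E
```

```text
red (array([608.06 , 220.839]), array([608.748, 221.233]), 85.28473663330078, 61.013736724853516, np.float64(0.10110575397425978))
yel (array([629.86 ,  91.536]), array([629.799,  91.923]), 84.18505859375, 60.182010650634766, np.float64(0.08812841965365584))
grn (array([ 629.892, -205.393]), array([ 630.369, -205.572]), 84.91259002685547, 59.43376922607422, np.float64(-0.07492910253381539))
cork (array([ 448.29 , -320.174]), array([ 448.256, -320.199]), 66.44377899169922, 57.10260009765625, np.float64(1.439688240540023))
box (array([587.37, 148.49]), array([582.949, 135.072]), 250.7680206298828, 193.3275146484375, np.float64(-1.3615652255556325))
```

View pics/e.png

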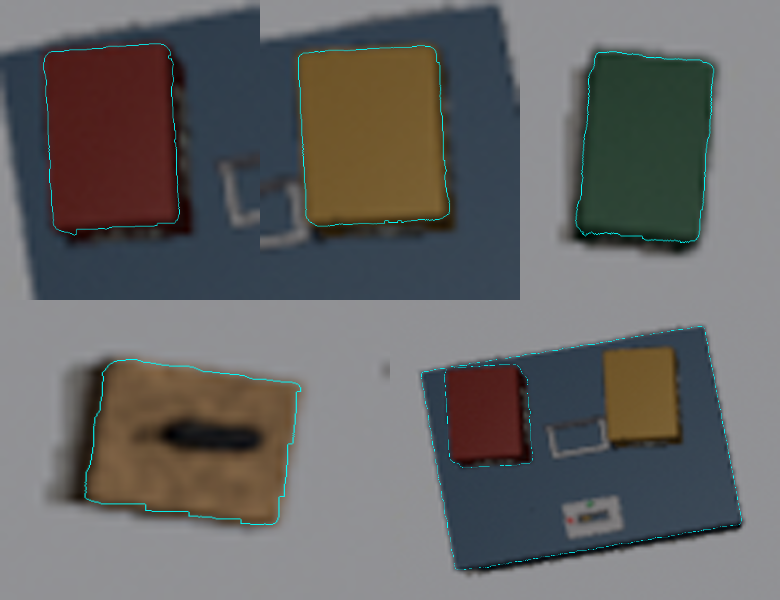

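```bash
cat > mv.py <<'E'
import sys
from h import *
from scipy.spatial.transform import Rotation as Ro
# usage: mv.py x y z yaw  -> rows numbers from measured pose
def rel(x,y,z,yaw,s=None):
    s=s or readout.sense()
    R0=Ro.from_euler("xyz",s["tcp_rot"]); R1=Ro.from_euler("xyz",[np.pi,0,yaw])
    rv=(R0.inv()*R1).as_rotvec(); d=R0.inv().apply(np.array([x,y,z])-s["eef_pos"])/10
    n=max(np.linalg.norm(d)/4.17,np.degrees(np.linalg.norm(rv))/7.16)
    return d,rv,n
if __name__=="__main__":
    s=readout.sense(); print("t",s["clock"],"pos",s["eef_pos"],s["tcp_rot"],"F",s["contact_force"],"M",s["wrist_torque"],"op",round(s["opening"],3),"q",s["qpos"])
    a=list(map(float,sys.argv[1:]))
    for i in range(0,len(a),4): 
        d,rv,n=rel(*a[i:i+4],s); print(a[i:i+4],"d_cm",d.round(3),"rv",rv.round(4),"rows",round(n,1))
E
python3 - <<'E'
from h import *
d=np.load("pics/top0_d.npy"); C=cloud("top",d)
def hmax(x0,x1,y0,y1):
    m=(C[...,0]>x0)&(C[...,0]<x1)&(C[...,1]>y0)&(C[...,1]<y1)&(d>0); return C[...,2][m].max() if m.any() else None
for nm,b in dict(toaster=(330,560,540,760),jug=(330,460,350,450),keyarea=(300,600,-420,-360),keyarea2=(300,600,-480,-420),grn=(550,720,-330,-250),grn2=(550,720,-420,-330)).items(): print(nm,hmax(*b))
m=(C[...,2]>150)&(C[...,0]>300)&(C[...,1]<0)&(C[...,1]>-420)&(d>0); print(C[m].min(0),C[m].max(0)) if m.any() else 0
E
python3 mv.py 629.9 91.5 220 3.23
```

```text
toaster 189.27871500174047
jug 106.6459422691521
keyarea 10.418233626787696
keyarea2 306.8193002775131
grn 9.23289359237856
grn2 58.74310464349492
t 0.1 pos [199.304 591.9   230.617] [-3.14  -0.     2.817] F [-0.316 -0.13  -0.469] M [-0.007  0.044  0.013] op 1.0 q [ 1.244  0.354  1.634  0.     1.155 -0.002]
[629.9, 91.5, 220.0, 3.23] d_cm [-56.777 -33.681   1.105] rv [-0.001 -0.    -0.413] rows 15.8
```

Here is what each pick could be confused with (top-view pixels):
- **Red tin:** (174,158). Look-alikes are the purple tins at (103,170), (183,244) and (158,298), and the red spoon at (285,115).
- **Yellow tin:** (222,152), no rival.
- **Green tin:** (328,161). The rival is the green tumbler at (115,128), which is round.
- **Key:** the black bow in the cork at (369,223).
- **Keyhole:** the plate at (207,192), with its red dot at about (200,193) and green dot at about (206,188).

The crops confirm that red and yellow stand on the blue lid and that green is a flat box on the table. I'll take yellow first.

>>> {"fn": "play_rows", "kwargs": {"rows": [[0,[0,0,-3],[0,0,0]],[0,[-7,-4.2,-3],[0,0,-0.1]],[0,[-56.8,-33.7,0],[0,0,-0.413]],[0,[-56.8,-33.7,0],[0,0,-0.413]],[0,[-56.8,-33.7,0],[0,0,-0.413]],[0,[-56.8,-33.7,0],[0,0,-0.413]],[0,[-56.8,-33.7,0],[0,0,-0.413]],[0,[-56.8,-33.7,0],[0,0,-0.413]],[0,[-56.8,-33.7,0],[0,0,-0.413]],[0,[-56.8,-33.7,0],[0,0,-0.413]],[0,[-56.8,-33.7,0],[0,0,-0.413]],[0,[-56.8,-33.7,0],[0,0,-0.413]]], "squeeze": 40}}

```text
clock: 1.1
eef_pos: [497.0, 245.5, 241.0]
tcp_rot: [-3.142, -0.0, -3.053]
contact_force: [1.4, 1.5, 0.1]
opening: 1.004
```

```bash
python3 mv.py 629.9 91.5 180 3.23
```

```text
t 1.1 pos [496.972 245.527 241.035] [-3.142 -0.    -3.053] F [1.428 1.541 0.118] M [ 0.045 -0.067 -0.023] op 1.004 q [ 0.456  0.234  1.775  0.     1.132 -1.203]
[629.9, 91.5, 180.0, 3.23] d_cm [-11.886 -16.514   6.101] rv [-0. -0. -0.] rows 5.1
```

>>> {"fn": "play_rows", "kwargs": {"rows": [[0,[-11.4,-16,4],[0,0,0]],[0,[-11.4,-16,4],[0,0,0]],[0,[-11.4,-16,4],[0,0,0]],[0,[-11.4,-16,4],[0,0,0]],[0,[-11.4,-16,4],[0,0,0]],[0,[-11.4,-16,4],[0,0,0]],[0,[-11.4,-16,4],[0,0,0]]]}}

```text
clock: 1.68
eef_pos: [624.1, 96.4, 200.0]
tcp_rot: [-3.141, -0.002, -3.056]
contact_force: [-0.4, 0.0, 0.4]
opening: 0.999
```

```bash
python3 mv.py 629.9 91.5 102 3.23
```

```text
t 1.6833 pos [624.085  96.415 200.038] [-3.141 -0.002 -3.056] F [-0.389  0.032  0.376] M [ 0.039  0.015 -0.001] op 0.999 q [ 0.151  0.394  1.647  0.     1.103 -1.505]
[629.9, 91.5, 102.0, 3.23] d_cm [-0.555 -0.538  9.803] rv [-0.    -0.002 -0.003] rows 2.4
```

>>> {"fn": "play_rows", "kwargs": {"rows": [[0,[-0.56,-0.54,2],[0,-0.002,-0.003]],[0,[-0.56,-0.54,5.5],[0,-0.002,-0.003]],[0,[-0.56,-0.54,8],[0,-0.002,-0.003]],[0,[-0.56,-0.54,9.8],[0,-0.002,-0.003]],[0,[-0.56,-0.54,9.8],[0,-0.002,-0.003]],[0,[-0.56,-0.54,9.8],[0,-0.002,-0.003]],[60,[-0.56,-0.54,9.8],[0,-0.002,-0.003]],[255,[-0.56,-0.54,9.8],[0,-0.002,-0.003]],[255,[-0.56,-0.54,9.8],[0,-0.002,-0.003]],[255,[-0.56,-0.54,9.8],[0,-0.002,-0.003]],[255,[-0.56,-0.54,9.8],[0,-0.002,-0.003]],[255,[-0.56,-0.54,9.8],[0,-0.002,-0.003]]], "squeeze": 40}}

```text
clock: 2.68
eef_pos: [631.0, 93.6, 105.3]
tcp_rot: [3.141, 0.005, -3.05]
contact_force: [-0.7, 1.7, 6.3]
opening: 0.696
```

```bash
python3 mv.py 629.9 91.5 102 3.23
```

```text
t 2.6833 pos [631.     93.647 105.323] [ 3.141  0.005 -3.05 ] F [-0.744  1.651  6.344] M [0.051 0.179 0.072] op 0.696 q [ 0.145  0.506  1.707  0.     0.924 -1.517]
[629.9, 91.5, 102.0, 3.23] d_cm [ 0.131 -0.204  0.332] rv [0.    0.005 0.003] rows 0.1
```

```bash
python3 mv.py 631 93.6 175 3.233 630.5 -204.4 175 3.067
```

```text
t 2.6833 pos [631.     93.647 105.323] [ 3.141  0.005 -3.05 ] F [-0.744  1.651  6.344] M [0.051 0.179 0.072] op 0.696 q [ 0.145  0.506  1.707  0.     0.924 -1.517]
[631.0, 93.6, 175.0, 3.233] d_cm [-0.035 -0.002 -6.968] rv [ 0.     0.005 -0.   ] rows 1.7
[630.5, -204.4, 175.0, 3.067] d_cm [  2.734 -29.673  -6.992] rv [0.001 0.005 0.166] rows 7.3
```

>>> {"fn": "play_rows", "kwargs": {"rows": [[255,[0,0,-1],[0,0.003,0]],[255,[0,0,-3],[0,0.003,0]],[255,[0,0,-5.5],[0,0.005,0]],[255,[0.1,-1.5,-7],[0,0.005,0.01]],[255,[0.4,-4,-7],[0,0.005,0.03]],[255,[0.7,-7.2,-7],[0,0.005,0.05]],[255,[1,-10.6,-7],[0,0.005,0.07]],[255,[1.3,-14,-7],[0,0.005,0.09]],[255,[1.6,-17.5,-7],[0,0.005,0.11]],[255,[1.9,-21,-7],[0,0.005,0.13]],[255,[2.3,-24.5,-7],[0,0.005,0.15]],[255,[2.6,-27.5,-7],[0,0.005,0.166]]]}}

```text
clock: 3.68
eef_pos: [628.6, -185.3, 174.3]
tcp_rot: [-3.141, -0.002, 3.065]
contact_force: [0.4, 0.4, -2.1]
opening: 0.696
```

```bash
python3 mv.py 630.5 -204.4 90 3.067
```

```text
t 3.6833 pos [ 628.554 -185.343  174.32 ] [-3.141 -0.002  3.065] F [ 0.379  0.426 -2.126] M [ 0.009 -0.01   0.004] op 0.696 q [-0.288  0.455  1.613 -0.001  1.076 -1.782]
[630.5, -204.4, 90.0, 3.067] d_cm [-0.36  -1.881  8.432] rv [-0.001 -0.003 -0.002] rows 2.1
```

>>> {"fn": "play_rows", "kwargs": {"rows": [[255,[-0.36,-1.88,0],[0,-0.003,-0.002]],[255,[-0.36,-1.88,3],[0,-0.003,-0.002]],[255,[-0.36,-1.88,6],[0,-0.003,-0.002]],[255,[-0.36,-1.88,7.5],[0,-0.003,-0.002]],[255,[-0.36,-1.88,7.5],[0,-0.003,-0.002]],[255,[-0.36,-1.88,7.5],[0,-0.003,-0.002]],[255,[-0.36,-1.88,7.5],[0,-0.003,-0.002]]]}}

```text
clock: 4.27
eef_pos: [631.9, -202.3, 100.0]
tcp_rot: [-3.141, 0.002, 3.069]
contact_force: [0.7, 0.1, -1.7]
opening: 0.696
```

```bash
python3 mv.py 630.5 -204.4 61.3 3.067; python3 - <<'E'
from m import *
p,d=snap("top","t1"); crop(p,290,120,370,200,8,"pics/t1c.png")
s,_=snap("side","s1"); crop(s,260,180,400,300,5,"pics/s1c.png")
E
```

```text
t 4.2667 pos [ 631.871 -202.252   99.983] [-3.141  0.002  3.069] F [ 0.723  0.131 -1.66 ] M [-0.012 -0.017 -0.036] op 0.696 q [-0.312  0.548  1.647 -0.     0.945 -1.81 ]
[630.5, -204.4, 61.3, 3.067] d_cm [ 0.129 -0.222  3.868] rv [-0.001  0.002  0.002] rows 0.9
```

View pics/s1c.png

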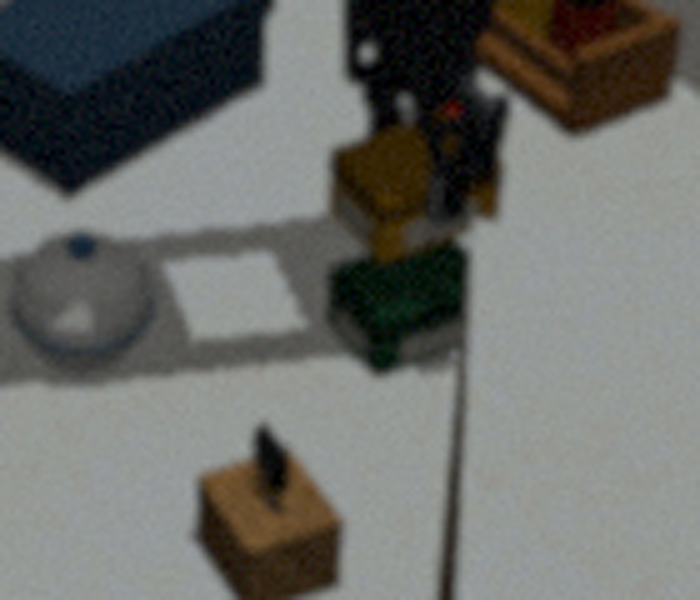

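The side crop shows the yellow tin in the jaws above the green one, edges parallel, with yellow's near corner at crop (388,255) over green's at about (385,300). I'll lower it now.

>>> {"fn": "play_rows", "kwargs": {"rows": [[255,[0.13,-0.22,1],[0,0.002,0.002]],[255,[0.13,-0.22,2],[0,0.002,0.002]],[255,[0.13,-0.22,3],[0,0.002,0.002]],[255,[0.13,-0.22,3.5],[0,0.002,0.002]],[255,[0.13,-0.22,3.75],[0,0.002,0.002]],[255,[0.13,-0.22,3.85],[0,0.002,0.002]],[255,[0.13,-0.22,3.85],[0,0.002,0.002]],[255,[0.13,-0.22,3.85],[0,0.002,0.002]]]}}

```text
clock: 5.03
eef_pos: [628.2, -203.8, 61.1]
tcp_rot: [3.141, -0.004, 3.067]
contact_force: [-11.0, 3.1, 21.7]
opening: 0.695
```

```bash
python3 mv.py 630.5 -204.4 61.3 3.067
```

```text
t 5.0333 pos [ 628.244 -203.838   61.12 ] [ 3.141 -0.004  3.067] F [-11.047   3.127  21.662] M [0.499 1.664 0.016] op 0.695 q [-0.316  0.596  1.667 -0.001  0.883 -1.811]
[630.5, -204.4, 61.3, 3.067] d_cm [-0.229 -0.039 -0.019] rv [ 0.    -0.004 -0.   ] rows 0.1
```

>>> {"fn": "play_rows", "kwargs": {"rows": [[255,[-0.1,0,-0.15],[0,0,0]],[255,[-0.1,0,-0.25],[0,0,0]],[255,[-0.1,0,-0.25],[0,0,0]]]}}

```text
clock: 5.28
eef_pos: [630.4, -204.2, 61.8]
tcp_rot: [-3.142, -0.002, 3.067]
contact_force: [-0.5, 0.1, -1.9]
opening: 0.697
```

```bash
python3 mv.py 630.5 -204.4 61.3 3.067
```

```text
t 5.2833 pos [ 630.397 -204.176   61.8  ] [-3.142 -0.002  3.067] F [-0.473  0.112 -1.928] M [ 0.026  0.019 -0.033] op 0.697 q [-0.315  0.596  1.664 -0.001  0.884 -1.811]
[630.5, -204.4, 61.3, 3.067] d_cm [-0.012 -0.022  0.05 ] rv [-0.    -0.002 -0.   ] rows 0.0
```

>>> {"fn": "play_rows", "kwargs": {"rows": [[255,[0,0,0.06],[0,0,0]],[255,[0,0,0.08],[0,0,0]],[60,[0,0,0.08],[0,0,0]],[40,[0,0,0.08],[0,0,0]],[0,[0,0,0.08],[0,0,0]],[0,[0,0,0.08],[0,0,0]],[0,[0,0,0.08],[0,0,0]],[0,[0,0,0.08],[0,0,0]],[0,[0,0,0.08],[0,0,0]]]}}

```text
clock: 6.03
eef_pos: [630.4, -204.2, 61.4]
tcp_rot: [-3.142, -0.002, 3.067]
contact_force: [-0.1, -0.1, -0.1]
opening: 1.004
```

```bash
python3 mv.py 630.5 -204.4 190 3.067 608.3 222.5 190 3.243
```

```text
t 6.0333 pos [ 630.371 -204.208   61.385] [-3.142 -0.002  3.067] F [-0.114 -0.07  -0.115] M [-0.035  0.045 -0.009] op 1.004 q [-0.315  0.597  1.664 -0.001  0.883 -1.811]
[630.5, -204.4, 190.0, 3.067] d_cm [  0.011  -0.019 -12.861] rv [-0.    -0.002 -0.   ] rows 3.1
[608.3, 222.5, 190.0, 3.243] d_cm [  5.416  42.385 -12.854] rv [ 0.    -0.002 -0.176] rows 10.7
```

>>> {"fn": "play_rows", "kwargs": {"rows": [[0,[0,0,-2],[0,0,0]],[0,[0,0,-6],[0,0,0]],[0,[0,0,-10],[0,0,0]],[0,[0.2,1,-12.8],[0,0,0]],[0,[5.4,42.4,-12.8],[0,0,-0.176]],[0,[5.4,42.4,-12.8],[0,0,-0.176]],[0,[5.4,42.4,-12.8],[0,0,-0.176]],[0,[5.4,42.4,-12.8],[0,0,-0.176]],[0,[5.4,42.4,-12.8],[0,0,-0.176]],[0,[5.4,42.4,-12.8],[0,0,-0.176]],[0,[5.4,42.4,-12.8],[0,0,-0.176]],[0,[5.4,42.4,-12.8],[0,0,-0.176]]]}}

```text
clock: 7.03
eef_pos: [612.2, 140.8, 189.7]
tcp_rot: [3.141, -0.002, -3.04]
contact_force: [1.4, -0.1, -0.6]
opening: 0.999
```

```bash
python3 mv.py 608.3 222.5 180 3.243; python3 - <<'E'
from m import *
p,d=snap("top","t2"); crop(p,290,120,370,200,8,"pics/t2c.png")
print("yel",topface(p,d,(300,130,350,184),"y",92,fn="pics/e6.png"))
C=cloud("top",d); print(C[150:170:5,325:333:3,2])
E
```

```text
t 7.0333 pos [612.229 140.813 189.661] [ 3.141 -0.002 -3.04 ] F [ 1.428 -0.127 -0.639] M [ 0.055 -0.017 -0.015] op 0.999 q [ 0.223  0.399  1.664  0.001  1.08  -1.449]
[608.3, 222.5, 180.0, 3.243] d_cm [-0.436  8.166  0.968] rv [ 0.    -0.002 -0.   ] rows 2.0
yel (array([ 628.718, -202.631]), array([ 628.988, -202.707]), 84.83688354492188, 59.78724670410156, np.float64(-0.077066821940822))
[[90.642 92.383 92.587]
 [89.599 93.073 95.77 ]
 [93.468 97.6   92.291]
 [87.876 89.748 92.245]]
```

View pics/t2c.png

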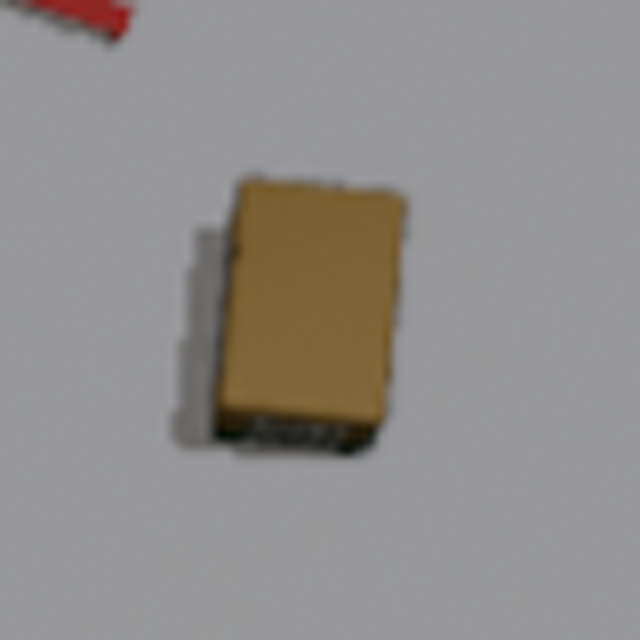

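The top crop shows yellow squarely on green: its face spans crop (220–405, 180–425), with only green's lower edge showing. Measured by camera it is 1.2 mm in x and 2.8 mm in y from green. Next is red.

>>> {"fn": "play_rows", "kwargs": {"rows": [[0,[-0.54,8,0.5],[0,-0.002,0]],[0,[-0.54,8,0.5],[0,-0.002,0]],[0,[-0.54,8,0.5],[0,-0.002,0]],[0,[-0.54,8,0.5],[0,-0.002,0]],[0,[-0.54,8,0.5],[0,-0.002,0]],[0,[-0.54,8,0.5],[0,-0.002,0]]]}}

```text
clock: 7.58
eef_pos: [610.0, 217.8, 184.5]
tcp_rot: [-3.141, -0.0, -3.041]
contact_force: [0.4, -1.4, -0.4]
opening: 1.0
```

```bash
python3 mv.py 609.3 222 104 3.243
```

```text
t 7.5833 pos [610.026 217.793 184.464] [-3.141 -0.    -3.041] F [ 0.41  -1.436 -0.374] M [0.034 0.007 0.021] op 1.0 q [ 0.341  0.432  1.624 -0.     1.085 -1.331]
[609.3, 222.0, 104.0, 3.243] d_cm [0.029 0.427 8.046] rv [-0.    -0.    -0.001] rows 1.9
```

>>> {"fn": "play_rows", "kwargs": {"rows": [[0,[0.03,0.4,1.5],[0,0,0]],[0,[0.03,0.4,4],[0,0,0]],[0,[0.03,0.4,6.5],[0,0,0]],[0,[0.03,0.4,8.05],[0,0,0]],[0,[0.03,0.4,8.05],[0,0,0]],[0,[0.03,0.4,8.05],[0,0,0]],[60,[0.03,0.4,8.05],[0,0,0]],[255,[0.03,0.4,8.05],[0,0,0]],[255,[0.03,0.4,8.05],[0,0,0]],[255,[0.03,0.4,8.05],[0,0,0]],[255,[0.03,0.4,8.05],[0,0,0]],[255,[0.03,0.4,8.05],[0,0,0]]]}}

```text
clock: 8.58
eef_pos: [610.4, 223.0, 105.8]
tcp_rot: [3.141, 0.003, -3.04]
contact_force: [0.6, -2.1, 7.6]
opening: 0.697
```

```bash
python3 mv.py 609.6 222 190 3.243 630.4 -204.6 190 3.067
```

```text
t 8.5833 pos [610.426 222.959 105.808] [ 3.141  0.003 -3.04 ] F [ 0.563 -2.065  7.634] M [-0.351  0.024 -0.097] op 0.697 q [ 0.348  0.522  1.677 -0.     0.94  -1.324]
[609.6, 222.0, 190.0, 3.243] d_cm [ 0.068 -0.083 -8.419] rv [ 0.001  0.003 -0.   ] rows 2.0
[630.4, -204.6, 190.0, 3.067] d_cm [  2.305 -42.735  -8.446] rv [0.001 0.003 0.176] rows 10.5
```

>>> {"fn": "play_rows", "kwargs": {"rows": [[255,[0,0,-1],[0,0.002,0]],[255,[0,0,-3.5],[0,0.003,0]],[255,[0,0,-6.5],[0,0.003,0]],[255,[0.05,-1,-8.4],[0,0.003,0]],[255,[0.2,-3.5,-8.4],[0,0.003,0.02]],[255,[0.4,-7,-8.4],[0,0.003,0.04]],[255,[0.6,-11,-8.4],[0,0.003,0.06]],[255,[0.8,-15,-8.4],[0,0.003,0.08]],[255,[1,-19,-8.4],[0,0.003,0.1]],[255,[1.3,-23,-8.4],[0,0.003,0.12]],[255,[1.5,-27,-8.4],[0,0.003,0.14]],[255,[1.7,-31,-8.4],[0,0.003,0.16]]]}}

```text
clock: 9.58
eef_pos: [623.4, -89.0, 188.9]
tcp_rot: [3.141, -0.002, 3.082]
contact_force: [0.9, 0.7, -1.7]
opening: 0.696
```

```bash
python3 mv.py 630.4 -204.6 180 3.067
```

```text
t 9.5833 pos [623.442 -88.987 188.883] [ 3.141 -0.002  3.082] F [ 0.896  0.71  -1.665] M [-0.007 -0.008 -0.005] op 0.696 q [-0.144  0.403  1.66  -0.     1.081 -1.655]
[630.4, -204.6, 180.0, 3.067] d_cm [ -1.385 -11.5     0.883] rv [ 0.    -0.002  0.015] rows 2.8
```

>>> {"fn": "play_rows", "kwargs": {"rows": [[255,[-0.6,-5,0],[0,-0.002,0.01]],[255,[-1,-8.5,0],[0,-0.002,0.015]],[255,[-1.35,-10.8,0],[0,-0.002,0.015]],[255,[-1.35,-11.3,1],[0,-0.002,0.015]],[255,[-1.35,-11.3,3],[0,-0.002,0.015]],[255,[-1.35,-11.3,5],[0,-0.002,0.015]],[255,[-1.35,-11.3,6.3],[0,-0.002,0.015]],[255,[-1.35,-11.3,6.3],[0,-0.002,0.015]],[255,[-1.35,-11.3,6.3],[0,-0.002,0.015]]]}}

```text
clock: 10.33
eef_pos: [630.0, -200.0, 124.5]
tcp_rot: [3.141, -0.003, 3.068]
contact_force: [-0.1, -0.3, -1.7]
opening: 0.696
```

```bash
python3 mv.py 630.4 -204.6 108 3.067
```

```text
t 10.3333 pos [ 629.955 -200.039  124.514] [ 3.141 -0.003  3.068] F [-0.112 -0.284 -1.717] M [ 0.007 -0.014 -0.004] op 0.696 q [-0.31   0.517  1.635 -0.     0.992 -1.807]
[630.4, -204.6, 108.0, 3.067] d_cm [-0.082 -0.452  1.651] rv [ 0.001 -0.003  0.001] rows 0.4
```

>>> {"fn": "play_rows", "kwargs": {"rows": [[255,[-0.05,-0.45,0.3],[0,-0.003,0.001]],[255,[-0.05,-0.45,0.8],[0,-0.003,0.001]],[255,[-0.05,-0.45,1.3],[0,-0.003,0.001]],[255,[-0.05,-0.45,1.55],[0,-0.003,0.001]],[255,[-0.05,-0.45,1.55],[0,-0.003,0.001]],[255,[-0.05,-0.45,1.55],[0,-0.003,0.001]]]}}

```text
clock: 10.83
eef_pos: [630.4, -205.3, 109.2]
tcp_rot: [3.141, 0.002, 3.067]
contact_force: [-0.2, 0.4, -1.9]
opening: 0.697
```

```bash
python3 mv.py 630.4 -204.6 108 3.067
```

```text
t 10.8333 pos [ 630.359 -205.256  109.208] [3.141 0.002 3.067] F [-0.188  0.37  -1.913] M [ 0.009 -0.02  -0.036] op 0.697 q [-0.317  0.536  1.643  0.001  0.961 -1.814]
[630.4, -204.6, 108.0, 3.067] d_cm [0.001 0.066 0.121] rv [ 0.     0.002 -0.   ] rows 0.0
```

>>> {"fn": "play_rows", "kwargs": {"rows": [[255,[0,0.07,0.07],[0,0.002,0]],[255,[0,0.07,0.12],[0,0.002,0]],[255,[0,0.07,0.14],[0,0.002,0]],[255,[0,0.07,0.14],[0,0.002,0]]]}}

```text
clock: 11.17
eef_pos: [630.6, -204.6, 107.9]
tcp_rot: [3.142, -0.0, 3.067]
contact_force: [-0.0, -0.1, -1.6]
opening: 0.696
```

```bash
python3 mv.py 630.4 -204.6 108 3.067
```

```text
t 11.1667 pos [ 630.552 -204.585  107.936] [ 3.142 -0.     3.067] F [-0.009 -0.061 -1.638] M [-0.03   0.001  0.044] op 0.696 q [-0.316  0.538  1.642  0.     0.961 -1.812]
[630.4, -204.6, 108.0, 3.067] d_cm [ 0.015 -0.003 -0.006] rv [ 0. -0. -0.] rows 0.0
```

>>> {"fn": "play_rows", "kwargs": {"rows": [[255,[0,0,0.06],[0,0,0]],[255,[0,0,0.1],[0,0,0]],[255,[0,0,0.1],[0,0,0]]]}}

```text
clock: 11.42
eef_pos: [630.6, -204.6, 107.8]
tcp_rot: [-3.142, 0.0, 3.067]
contact_force: [-2.9, 0.7, 5.9]
opening: 0.691
```

```bash
python3 mv.py 630.4 -204.6 108 3.067
```

```text
t 11.4167 pos [ 630.636 -204.644  107.816] [-3.142  0.     3.067] F [-2.917  0.67   5.939] M [0.316 0.301 0.074] op 0.691 q [-0.316  0.538  1.643  0.     0.96  -1.812]
[630.4, -204.6, 108.0, 3.067] d_cm [ 0.024  0.003 -0.018] rv [-0.  0. -0.] rows 0.0
```

Contact. I'll ease off slightly and release.

>>> {"fn": "play_rows", "kwargs": {"rows": [[255,[0,0,-0.05],[0,0,0]],[60,[0,0,-0.05],[0,0,0]],[40,[0,0,-0.05],[0,0,0]],[0,[0,0,-0.05],[0,0,0]],[0,[0,0,-0.05],[0,0,0]],[0,[0,0,-0.05],[0,0,0]],[0,[0,0,-0.05],[0,0,0]],[0,[0,0,-3],[0,0,0]],[0,[0,0,-6.5],[0,0,0]],[0,[0,0,-10],[0,0,0]],[0,[0,0,-10],[0,0,0]]]}}

```text
clock: 12.33
eef_pos: [634.1, -205.8, 214.5]
tcp_rot: [-3.139, 0.01, 3.067]
contact_force: [1.2, -0.3, 0.8]
opening: 0.996
```

```bash
python3 mv.py 448 -200 210 1.44 448 -320 210 1.44
```

```text
t 12.3333 pos [ 634.109 -205.815  214.45 ] [-3.139  0.01   3.067] F [ 1.153 -0.335  0.781] M [ 0.015  0.02  -0.022] op 0.996 q [-0.316  0.427  1.562 -0.     1.142 -1.812]
[448.0, -200.0, 210.0, 1.44] d_cm [18.606 -0.81   0.258] rv [0.006 0.01  1.627] rows 13.0
[448.0, -320.0, 210.0, 1.44] d_cm [ 17.71  -12.776   0.298] rv [0.006 0.01  1.627] rows 13.0
```

>>> {"fn": "play_rows", "kwargs": {"rows": [[0,[18.6,-0.8,0.2],[0,0.01,1.62]],[0,[18.6,-0.8,0.2],[0,0.01,1.62]],[0,[18.6,-0.8,0.2],[0,0.01,1.62]],[0,[18.6,-0.8,0.2],[0,0.01,1.62]],[0,[18.6,-0.8,0.2],[0,0.01,1.62]],[0,[18.6,-0.8,0.2],[0,0.01,1.62]],[0,[18.6,-0.8,0.2],[0,0.01,1.62]],[0,[18.6,-0.8,0.2],[0,0.01,1.62]],[0,[18.6,-0.8,0.2],[0,0.01,1.62]],[0,[18.6,-0.8,0.2],[0,0.01,1.62]],[0,[18.6,-0.8,0.2],[0,0.01,1.62]],[0,[18.6,-0.8,0.2],[0,0.01,1.62]]]}}

```text
clock: 13.33
eef_pos: [444.5, -198.8, 204.9]
tcp_rot: [-3.136, -0.006, 1.561]
contact_force: [0.1, 0.0, -0.4]
opening: 1.0
```

```bash
python3 mv.py 448 -320 210 1.44; python3 - <<'E'
from m import *
p,d=snap("top","t3"); crop(p,290,120,370,200,6,"pics/t3c.png")
print("red",topface(p,d,(300,125,350,184),"r",138,fn="pics/e6.png"))
for i,k in enumerate(("side","side","side")):
    s,sd=snap("side",f"s3_{i}")
S=np.mean([np.load(f"pics/s3_{i}.npy").astype(float) for i in range(3)],0).astype(np.uint8); np.save("pics/s3.npy",S)
P=np.mean([p]+[snap("top",f"t3_{i}")[0] for i in range(3)],0).astype(np.uint8); np.save("pics/t3m.npy",P)
crop(P,190,180,225,205,20,"pics/kh.png"); crop(P,345,205,390,245,16,"pics/ky.png")
crop(S,290,215,400,305,6,"pics/s3c.png"); crop(S,225,160,275,195,12,"pics/s3k.png")
E
```

```text
t 13.3333 pos [ 444.457 -198.754  204.93 ] [-3.136 -0.006  1.561] F [ 0.125  0.026 -0.447] M [ 0.009  0.006 -0.037] op 1.0 q [-0.426  0.172  1.944  0.004  1.034 -0.418]
[448.0, -320.0, 210.0, 1.44] d_cm [-12.117   0.475  -0.582] rv [-0.006 -0.006  0.121] rows 2.9
red (array([ 628.387, -203.28 ]), array([ 628.703, -203.205]), 84.83893585205078, 59.66236877441406, np.float64(-0.07903330008973651))
```

View pics/t3c.png

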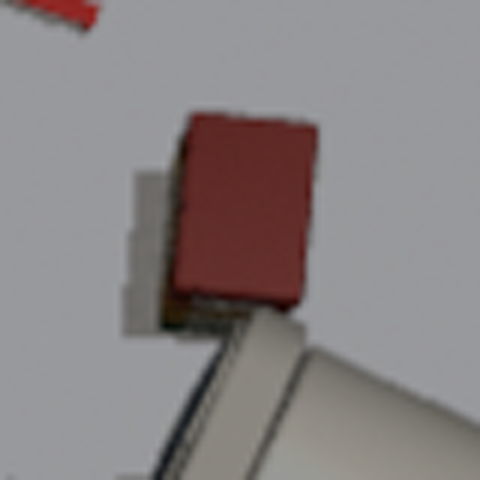

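View pics/kh.png

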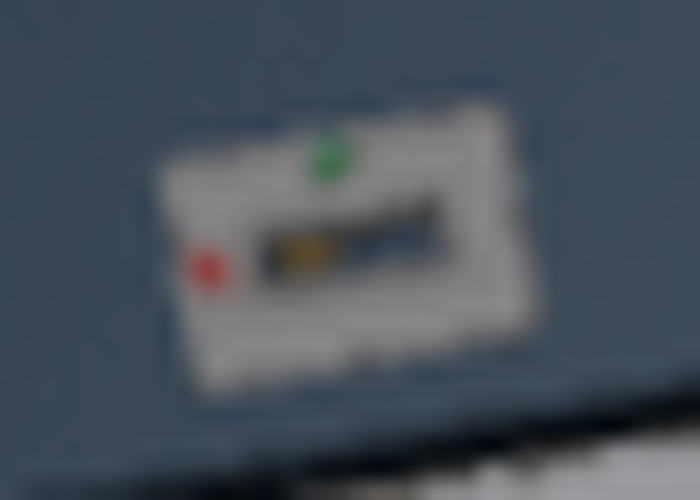

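View pics/ky.png

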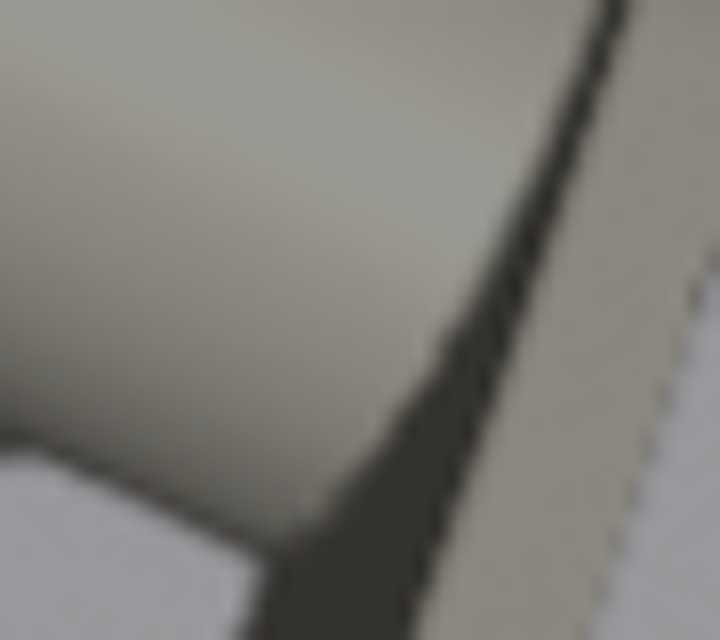

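View pics/s3c.png

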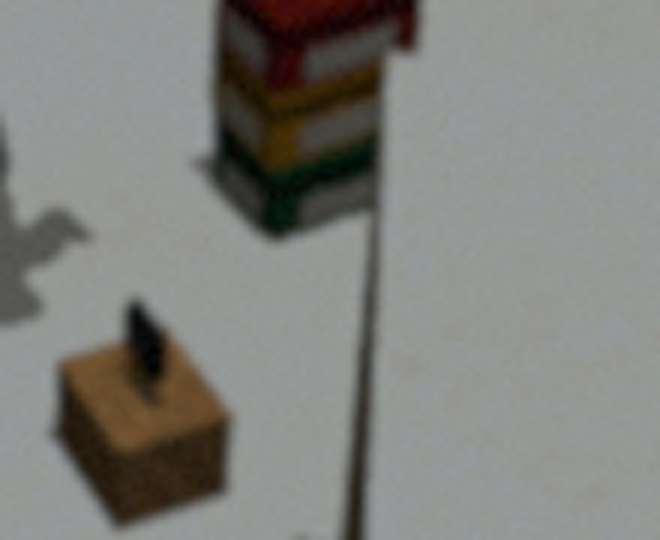

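View pics/s3k.png

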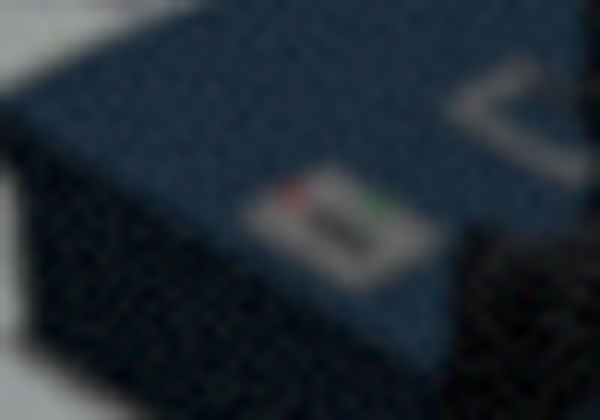

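The top crop shows red squarely over the stack, and the side crop shows red, yellow and green as one straight column, roughly x 220–410. In the plate crop the slot is centred near (350,245), the red dot is on the left and the green dot above. Next I'll measure the key and keyhole.

```bash
python3 - <<'E'
from m import *
def blob(p,box,maskf,z,fn,n="top",S=10):
    x0,y0,x1,y1=box
    sub=cv2.resize(p[y0:y1,x0:x1],None,fx=S,fy=S,interpolation=cv2.INTER_CUBIC)
    m=maskf(sub.astype(np.float32)).astype(np.uint8)
    cs,_=cv2.findContours(m,cv2.RETR_EXTERNAL,cv2.CHAIN_APPROX_NONE); c=max(cs,key=cv2.contourArea)
    P=ray(n,(c[:,0]+.5)/S-.5+[x0,y0],z)[:,:2].astype(np.float32)
    o=sub.copy(); cv2.drawContours(o,[c],-1,(0,255,0),1); cv2.imwrite(fn,cv2.cvtColor(o,cv2.COLOR_RGB2BGR))
    (cx,cy),(w,h),a=cv2.minAreaRect(P)
    if w<h: w,h,a=h,w,a+90
    return (round(cx,1),round(cy,1)),round(w,1),round(h,1),round(np.radians((a+90)%180-90),3)
P=np.load("pics/t3m.npy"); 
plate=lambda f:(f[...,2]-f[...,0]<12)&(f.sum(-1)>250)
# plate: fill: low blueness vs lid
pl=lambda f:((f[...,2]-f[...,0])<14)
print("plate",blob(P,(192,180,222,203),pl,92,"pics/f1.png"))
slot=lambda f:(f.sum(-1)<300)
print("slot",blob(P,(201,188,215,197),slot,92,"pics/f2.png"))
Q=np.mean([np.load("pics/top0.npy").astype(float),np.load("pics/t1.npy"),np.load("pics/t2.npy")],0).astype(np.uint8)
dark=lambda f:(f.max(-1)<60)
print("key",blob(Q,(355,215,382,232),dark,92,"pics/f3.png"))
print("key1",blob(np.load("pics/top0.npy"),(355,215,382,232),dark,92,"pics/f3.png"))
for k in ("top0","t1","t2"): p=np.load(f"pics/{k}.npy"); d=np.load(f"pics/{k}_d.npy"); print(k,topface(p,d,(345,205,390,245),"o",50)); 
ims=[cv2.resize(cv2.imread(f"pics/f{i}.png"),(300,250)) for i in (1,2,3)]; cv2.imwrite("pics/f.png",np.hstack(ims))
# box from t3
d=np.load("pics/t3_d.npy"); print("box",topface(P,d,(145,120,265,220),"b",90,fn="pics/e5.png",zt=0))
yaw=.209;R=np.array([[np.cos(yaw),-np.sin(yaw)],[np.sin(yaw),np.cos(yaw)]])
E
```

```text
plate ((522.1, 134.7), 50.3, 34.2, np.float64(-1.368))
slot ((522.1, 134.8), 27.8, 10.1, np.float64(-1.342))
key ((448.3, -318.1), 33.2, 11.2, np.float64(1.56))
key1 ((448.2, -318.0), 33.5, 11.3, np.float64(1.548))
top0 (array([ 448.29 , -320.174]), array([ 448.256, -320.199]), 66.44377899169922, 57.10260009765625, np.float64(1.439688240540023))
t1 (array([ 448.21 , -320.741]), array([ 449.375, -322.815]), 65.24758911132812, 56.966575622558594, np.float64(1.4459139122203013))
t2 (array([ 448.328, -320.122]), array([ 448.323, -320.177]), 66.77674865722656, 57.23756408691406, np.float64(1.4487459177234916))
box (array([587.083, 148.415]), array([587.458, 148.291]), 250.49874877929688, 193.2722625732422, np.float64(-1.3617377983942698))
```

View pics/f.png

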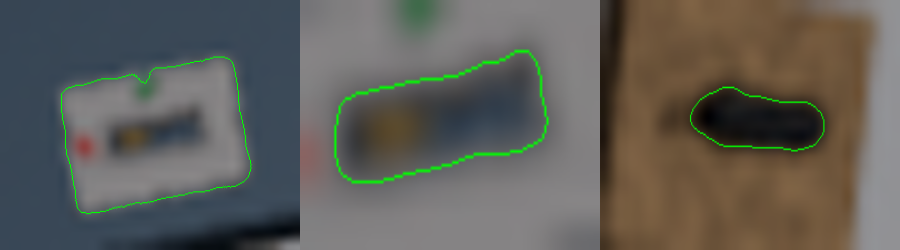

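```bash
python3 mv.py 448.3 -320.1 150 1.445; python3 - <<'E'
from h import *
d=np.load("pics/top0_d.npy"); C=cloud("top",d)
m=(C[...,2]>100)&(C[...,1]<-330)&(C[...,0]>250)&(C[...,0]<900)&(d>0)
P=C[m]; r_=np.hypot(P[:,0]-448,P[:,1]+320); i=r_.argsort()[:200:20]; print(np.c_[P[i],r_[i]])
E
```

```text
t 13.6833 pos [ 444.446 -198.723  204.938] [-3.136 -0.006  1.57 ] F [-0.303 -0.351 -1.244] M [-0.022  0.009  0.011] op 1.0 q [-0.426  0.172  1.944  0.004  1.034 -0.426]
[448.3, -320.1, 150.0, 1.445] d_cm [-12.17    0.431   5.417] rv [-0.006 -0.006  0.125] rows 3.2
[[ 478.819 -427.617  150.947  111.943]
 [ 481.117 -428.837  155.973  113.764]
 [ 477.859 -430.808  227.402  114.761]
 [ 477.658 -431.505  287.013  115.382]
 [ 474.07  -433.468  273.538  116.424]
 [ 484.336 -431.719  117.422  117.479]
 [ 474.022 -435.484  274.748  118.379]
 [ 472.605 -436.934  292.146  119.495]
 [ 486.967 -433.863  119.522  120.346]
 [ 472.448 -438.455  202.551  120.952]]
```

>>> {"fn": "play_rows", "kwargs": {"rows": [[0,[-3.5,0.43,1.5],[-0.006,-0.006,0.06]],[0,[-7,0.43,2.5],[-0.006,-0.006,0.1]],[0,[-10,0.43,4],[-0.006,-0.006,0.125]],[0,[-12.17,0.43,5],[-0.006,-0.006,0.125]],[0,[-12.17,0.43,5],[-0.006,-0.006,0.125]],[0,[-12.17,0.43,5],[-0.006,-0.006,0.125]],[0,[-12.17,0.43,5],[-0.006,-0.006,0.125]]]}}

```text
clock: 14.27
eef_pos: [447.8, -319.7, 154.2]
tcp_rot: [-3.141, -0.0, 1.442]
contact_force: [-0.2, -0.1, 0.3]
opening: 0.999
```

```bash
python3 mv.py 448.3 -320.1 61 1.445
```

```text
t 14.2667 pos [ 447.813 -319.664  154.159] [-3.141 -0.     1.442] F [-0.188 -0.15   0.278] M [-0.023  0.051  0.013] op 0.999 q [-0.623  0.327  1.865 -0.     0.95  -0.494]
[448.3, -320.1, 61.0, 1.445] d_cm [-0.04   0.059  9.316] rv [-0.001 -0.    -0.003] rows 2.2
```

>>> {"fn": "play_rows", "kwargs": {"rows": [[0,[-0.04,0.06,3],[0,0,-0.003]],[0,[-0.04,0.06,6],[0,0,-0.003]],[0,[-0.04,0.06,8.5],[0,0,-0.003]],[0,[-0.04,0.06,9.3],[0,0,-0.003]],[0,[-0.04,0.06,9.3],[0,0,-0.003]],[120,[-0.04,0.06,9.3],[0,0,-0.003]],[180,[-0.04,0.06,9.3],[0,0,-0.003]],[210,[-0.04,0.06,9.3],[0,0,-0.003]],[210,[-0.04,0.06,9.3],[0,0,-0.003]],[210,[-0.04,0.06,9.3],[0,0,-0.003]]], "squeeze": 30}}

```text
clock: 15.1
eef_pos: [449.0, -321.0, 62.1]
tcp_rot: [3.14, 0.001, 1.445]
contact_force: [0.3, 0.9, -0.8]
opening: 0.302
```

```bash
python3 mv.py 448.3 -320.1 61 1.445
```

```text
t 15.1 pos [ 448.97  -320.953   62.149] [3.14  0.001 1.445] F [ 0.319  0.921 -0.77 ] M [ 0.046 -0.022 -0.018] op 0.302 q [-0.623  0.461  1.919 -0.     0.76  -0.497]
[448.3, -320.1, 61.0, 1.445] d_cm [ 0.076 -0.077  0.115] rv [ 0.001  0.001 -0.   ] rows 0.0
```

>>> {"fn": "play_rows", "kwargs": {"rows": [[230,[0.05,-0.05,0.1],[0,0,0]],[255,[0.05,-0.05,0.1],[0,0,0]],[255,[0.05,-0.05,0.1],[0,0,0]],[255,[0.05,-0.05,0.1],[0,0,0]],[255,[0.05,-0.05,0.1],[0,0,0]]], "squeeze": 60}}

```text
clock: 15.52
eef_pos: [448.4, -320.3, 60.7]
tcp_rot: [3.141, 0.001, 1.445]
contact_force: [-1.1, 0.8, 6.9]
opening: 0.095
```

```bash
python3 mv.py 448.3 -320.1 61 1.445; python3 - <<'E'
from h import *
s,_=snap("side","s4"); crop(s,280,240,350,310,10,"pics/s4c.png")
E
```

```text
t 15.5167 pos [ 448.422 -320.294   60.678] [3.141 0.001 1.445] F [-1.065  0.767  6.945] M [0.111 0.134 0.025] op 0.095 q [-0.623  0.462  1.921 -0.     0.757 -0.497]
[448.3, -320.1, 61.0, 1.445] d_cm [ 0.018 -0.015 -0.032] rv [ 0.001  0.001 -0.   ] rows 0.0
```

View pics/s4c.png

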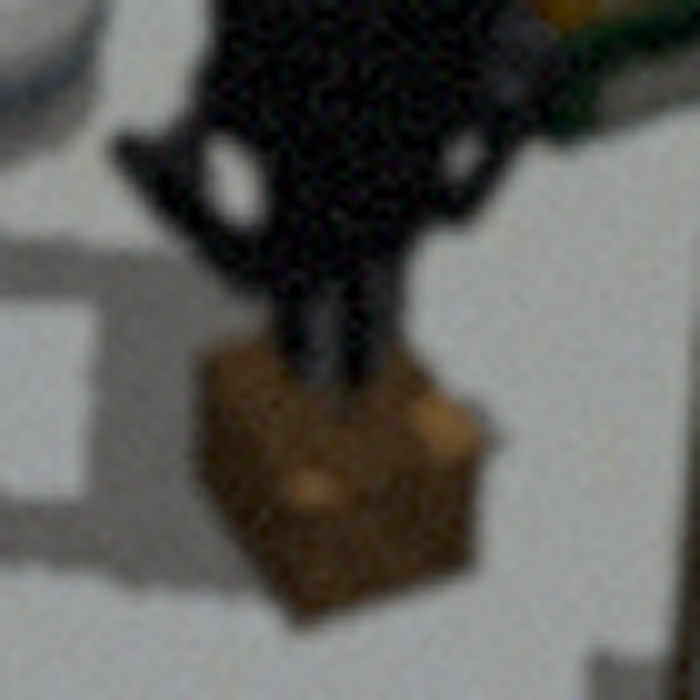

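```bash
python3 mv.py 448.4 -320.3 215 1.445 522.1 134.7 215 1.776
```

```text
t 15.5667 pos [ 448.421 -320.309   60.677] [3.141 0.001 1.445] F [-0.29   0.625  5.093] M [0.079 0.109 0.006] op 0.089 q [-0.623  0.462  1.921 -0.     0.757 -0.497]
[448.4, -320.3, 215.0, 1.445] d_cm [ -0.009   0.008 -15.432] rv [ 0.001  0.001 -0.   ] rows 3.7
[522.1, 134.7, 215.0, 1.776] d_cm [ 46.057   1.599 -15.459] rv [ 0.001  0.001 -0.331] rows 11.7
```

>>> {"fn": "play_rows", "kwargs": {"rows": [[255,[0,0,-0.5],[0,0,0]],[255,[0,0,-1.5],[0,0,0]],[255,[0,0,-3],[0,0,0]],[255,[0,0,-5],[0,0,0]],[255,[0,0,-8],[0,0,0]],[255,[0,0,-11.5],[0,0,0]],[255,[0,0,-15],[0,0,0]],[255,[0,0,-15.5],[0,0,0]],[255,[0,0,-15.5],[0,0,0]]], "squeeze": 80}}

```text
clock: 16.32
eef_pos: [449.1, -320.8, 218.4]
tcp_rot: [3.137, 0.003, 1.445]
contact_force: [-0.3, -0.2, -0.7]
opening: 0.095
```

```bash
python3 mv.py  522.1 134.7 215 1.776
```

```text
t 16.3167 pos [ 449.056 -320.827  218.436] [3.137 0.003 1.445] F [-0.326 -0.24  -0.731] M [ 0.014  0.01  -0.037] op 0.095 q [-0.623  0.251  1.808 -0.     1.078 -0.497]
[522.1, 134.7, 215.0, 1.776] d_cm [46.11   1.523  0.225] rv [ 0.004  0.003 -0.331] rows 11.1
```

>>> {"fn": "play_rows", "kwargs": {"rows": [[255,[2,0.1,0],[0,0,0]],[255,[5,0.2,0],[0.004,0.003,-0.03]],[255,[8.5,0.3,0],[0.004,0.003,-0.06]],[255,[12.5,0.4,0],[0.004,0.003,-0.1]],[255,[16.5,0.55,0],[0.004,0.003,-0.14]],[255,[20.5,0.7,0],[0.004,0.003,-0.18]],[255,[24.5,0.8,0],[0.004,0.003,-0.22]],[255,[28.5,0.95,0],[0.004,0.003,-0.26]],[255,[32.5,1.1,0],[0.004,0.003,-0.3]],[255,[36.5,1.2,0],[0.004,0.003,-0.33]],[255,[40.5,1.3,0],[0.004,0.003,-0.331]],[255,[43.5,1.4,0],[0.004,0.003,-0.331]]]}}

```text
clock: 17.32
eef_pos: [515.4, 112.4, 213.7]
tcp_rot: [-3.135, -0.004, 1.777]
contact_force: [-0.2, -0.4, -1.6]
opening: 0.094
```

```bash
python3 mv.py  522.1 134.7 165 1.776
```

```text
t 17.3167 pos [515.43  112.434 213.663] [-3.135 -0.004  1.777] F [-0.167 -0.35  -1.572] M [-0.069 -0.066 -0.019] op 0.094 q [0.209 0.224 1.855 0.004 1.069 0.001]
[522.1, 134.7, 165.0, 1.776] d_cm [2.024 1.139 4.867] rv [-0.006 -0.004  0.001] rows 1.3
```

>>> {"fn": "play_rows", "kwargs": {"rows": [[255,[1.6,1.1,0],[-0.006,-0.004,0]],[255,[1.6,1.1,2],[-0.006,-0.004,0]],[255,[1.6,1.1,4.5],[-0.006,-0.004,0]],[255,[1.6,1.1,4.8],[-0.006,-0.004,0]],[255,[1.6,1.1,4.8],[-0.006,-0.004,0]],[255,[1.6,1.1,4.8],[-0.006,-0.004,0]]]}}

```text
clock: 17.82
eef_pos: [523.5, 127.5, 166.9]
tcp_rot: [3.141, 0.001, 1.775]
contact_force: [-0.1, 0.2, -1.0]
opening: 0.091
```

```bash
python3 mv.py  522.1 134.7 145 1.776; python3 - <<'E'
from h import *
S=np.mean([snap("side",f"s5_{i}")[0].astype(float) for i in range(4)],0).astype(np.uint8); np.save("pics/s5.npy",S)
S=np.clip(S.astype(float)*1.8,0,255).astype(np.uint8)
crop(S,225,130,285,195,10,"pics/s5c.png")
print(proj("side",[[522.1,134.7,92],[522.1,134.7,118]]))
E
```

```text
t 17.8167 pos [523.522 127.455 166.938] [3.141 0.001 1.775] F [-0.099  0.173 -0.957] M [-0.045  0.022 -0.044] op 0.091 q [ 0.236  0.293  1.879 -0.001  0.968  0.032]
[522.1, 134.7, 145.0, 1.776] d_cm [0.74  0.006 2.193] rv [ 0.001  0.001 -0.001] rows 0.6
[[252.825 179.009]
 [252.536 172.318]]
```

View pics/s5c.png

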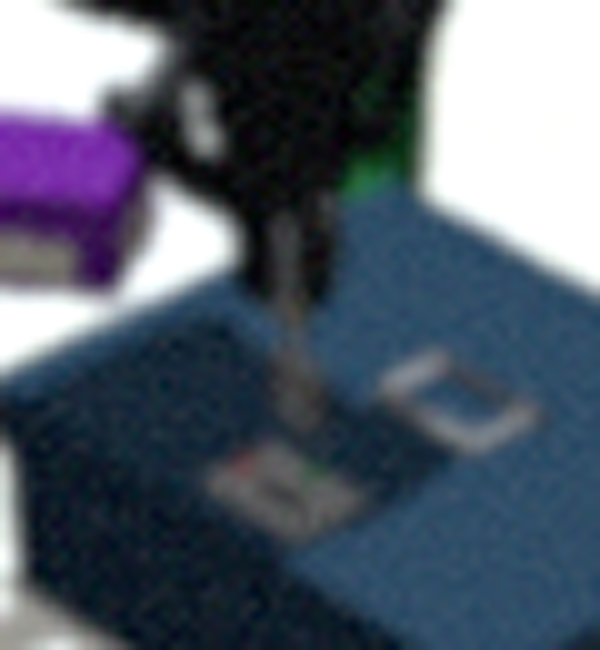

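The crop shows the key upright in the jaws, tip near crop (298,425), and the slot below it at about (287,492). I'll move over the hole and compare again, lower down.

>>> {"fn": "play_rows", "kwargs": {"rows": [[255,[0.74,0,0.5],[0,0,0]],[255,[0.74,0,1.2],[0,0,0]],[255,[0.74,0,1.5],[0,0,0]],[255,[0.74,0,1.5],[0,0,0]],[255,[0.74,0,1.5],[0,0,0]]]}}

```text
clock: 18.43
eef_pos: [522.2, 135.0, 151.7]
tcp_rot: [3.14, 0.001, 1.776]
contact_force: [0.5, 0.2, -1.0]
opening: 0.091
```

```bash
python3 mv.py  522.1 134.7 145 1.776; python3 - <<'E'
from h import *
S=np.mean([snap("side",f"s6_{i}")[0].astype(float) for i in range(4)],0); np.save("pics/s6.npy",S)
S=np.clip(S*2.2,0,255).astype(np.uint8)
crop(S,238,150,272,192,16,"pics/s6c.png")
p=readout.sense()["eef_pos"]; print(proj("side",[[522.1,134.7,92],[p[0],p[1],p[2]-46.7]]))
yaw=.205;ex=np.array([np.cos(yaw),np.sin(yaw),0]);ey=np.array([-np.sin(yaw),np.cos(yaw),0])
k=np.array([522.1,134.7,92])
print("per mm ex,ey,ez",[ (proj("side",k+10*e)-proj("side",k))/10 for e in (ex,ey,np.array([0,0,1]))])
crn=[k+a*16*ex+b*24*ey for a,b in((1,1),(1,-1),(-1,-1),(-1,1))]
print("plate corners crop",(proj("side",crn)-[238,150]+.5)*16)
print("tip crop",(proj("side",[[p[0],p[1],p[2]-46.7]])-[238,150]+.5)*16, "hole crop",(proj("side",k)-[238,150]+.5)*16)
E
```

```text
t 18.4333 pos [522.194 135.024 151.675] [3.14  0.001 1.776] F [ 0.479  0.229 -0.963] M [0.015 0.008 0.029] op 0.091 q [ 0.251  0.314  1.891 -0.001  0.935  0.046]
[522.1, 134.7, 145.0, 1.776] d_cm [-0.029 -0.017  0.667] rv [ 0.002  0.001 -0.   ] rows 0.2
[[252.825 179.009]
 [252.772 175.443]]
per mm ex,ey,ez [array([[ 0.229, -0.117]]), array([[-0.201, -0.121]]), array([[-0.011, -0.256]])]
plate corners crop [[226.852 396.301]
 [381.853 488.772]
 [264.03  549.967]
 [109.351 455.618]]
tip crop [[244.346 415.081]] hole crop [[245.202 472.147]]
```

View pics/s6c.png

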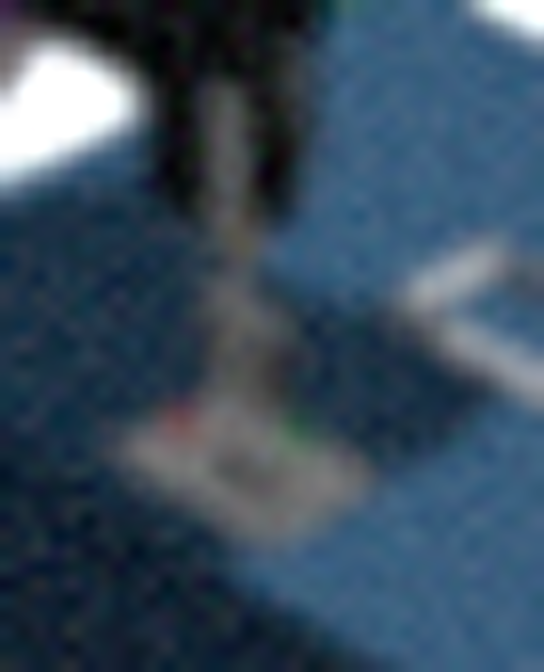

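>>> {"fn": "play_rows", "kwargs": {"rows": [[255,[-0.03,-0.02,0.4],[0.002,0.001,0]],[255,[-0.03,-0.02,0.8],[0.002,0.001,0]],[255,[-0.03,-0.02,1.15],[0.002,0.001,0]],[255,[-0.03,-0.02,1.3],[0.002,0.001,0]],[255,[-0.03,-0.02,1.35],[0.002,0.001,0]]]}}

```text
clock: 19.05
eef_pos: [522.0, 134.6, 138.0]
tcp_rot: [-3.141, -0.0, 1.776]
contact_force: [0.1, -0.2, -0.7]
opening: 0.091
```

```bash
python3 mv.py  522.1 134.7 133 1.776
```

```text
t 19.05 pos [522.04  134.578 137.974] [-3.141 -0.     1.776] F [ 0.124 -0.242 -0.678] M [-0.005  0.004 -0.013] op 0.091 q [0.249 0.333 1.901 0.    0.909 0.044]
[522.1, 134.7, 133.0, 1.776] d_cm [0.011 0.009 0.497] rv [-0.001 -0.    -0.   ] rows 0.1
```

>>> {"fn": "play_rows", "kwargs": {"rows": [[255,[0,0,0.15],[0,0,0]],[255,[0,0,0.3],[0,0,0]],[255,[0,0,0.4],[0,0,0]],[255,[0,0,0.45],[0,0,0]]]}}

```text
clock: 19.38
eef_pos: [522.4, 134.7, 134.0]
tcp_rot: [3.141, -0.0, 1.776]
contact_force: [0.3, -0.2, 0.1]
opening: 0.091
```

```bash
python3 mv.py  522.1 134.7 130 1.776
```

```text
t 19.3833 pos [522.355 134.733 133.97 ] [ 3.141 -0.     1.776] F [ 0.337 -0.161  0.063] M [-0.016 -0.008  0.005] op 0.091 q [0.249 0.338 1.904 0.001 0.899 0.044]
[522.1, 134.7, 130.0, 1.776] d_cm [ 0.002 -0.026  0.397] rv [ 0. -0. -0.] rows 0.1
```

>>> {"fn": "play_rows", "kwargs": {"rows": [[255,[0,0,0.12],[0,0,0]],[255,[0,0,0.24],[0,0,0]],[255,[0,0,0.36],[0,0,0]],[255,[0,0,0.4],[0,0,0]]]}}

```text
clock: 19.72
eef_pos: [522.3, 134.7, 129.9]
tcp_rot: [3.141, -0.0, 1.776]
contact_force: [-0.7, -0.3, -1.0]
opening: 0.093
```

```bash
python3 mv.py  522.1 134.7 126 1.776
```

```text
t 19.7167 pos [522.296 134.699 129.888] [ 3.141 -0.     1.776] F [-0.723 -0.337 -0.959] M [-0.042 -0.01  -0.045] op 0.093 q [0.249 0.344 1.906 0.001 0.891 0.044]
[522.1, 134.7, 126.0, 1.776] d_cm [ 0.004 -0.019  0.389] rv [ 0. -0. -0.] rows 0.1
```

>>> {"fn": "play_rows", "kwargs": {"rows": [[255,[0,0,0.15],[0,0,0.05]],[255,[0,0,0.3],[0,0,-0.05]],[255,[0,0,0.45],[0,0,0.05]],[255,[0,0,0.6],[0,0,-0.05]],[255,[0,0,0.7],[0,0,0]]]}}

```text
clock: 20.13
eef_pos: [521.8, 134.6, 123.3]
tcp_rot: [-3.141, -0.0, 1.783]
contact_force: [-3.1, -1.0, 7.8]
opening: 0.09
```

```bash
python3 mv.py  522.1 134.7 103 1.776
```

```text
t 20.1333 pos [521.774 134.573 123.282] [-3.141 -0.     1.783] F [-3.098 -1.015  7.818] M [-0.071  0.56   0.019] op 0.09 q [0.249 0.353 1.911 0.001 0.878 0.037]
[522.1, 134.7, 103.0, 1.776] d_cm [0.005 0.036 2.028] rv [-0.001 -0.     0.007] rows 0.5
```

>>> {"fn": "play_rows", "kwargs": {"rows": [[255,[0,-0.05,0.15],[0,0,0.05]],[255,[0,-0.05,0.3],[0,0,-0.05]],[255,[0,-0.05,0.45],[0,0,0.05]],[255,[0,-0.05,0.6],[0,0,-0.05]],[255,[0,-0.05,0.75],[0,0,0.05]],[255,[0,-0.05,0.9],[0,0,0]]]}}

```text
clock: 20.63
eef_pos: [522.7, 135.0, 115.0]
tcp_rot: [3.139, -0.001, 1.769]
contact_force: [-2.5, 0.9, 15.1]
opening: 0.093
```

```bash
python3 mv.py  522.1 134.7 103 1.776
```

```text
t 20.6333 pos [522.747 134.999 115.024] [ 3.139 -0.001  1.769] F [-2.509  0.907 15.1  ] M [0.004 0.393 0.02 ] op 0.093 q [0.25  0.365 1.917 0.001 0.857 0.051]
[522.1, 134.7, 103.0, 1.776] d_cm [-0.017 -0.072  1.202] rv [ 0.002 -0.001 -0.007] rows 0.3
```

>>> {"fn": "play_rows", "kwargs": {"rows": [[255,[0,-0.05,0.12],[0,0,0.05]],[255,[0,-0.05,0.24],[0,0,-0.05]],[255,[0,-0.05,0.36],[0,0,0.05]],[255,[0,-0.05,0.48],[0,0,-0.05]],[255,[0,-0.05,0.6],[0,0,0.05]],[255,[0,-0.05,0.72],[0,0,-0.05]],[255,[0,-0.05,0.8],[0,0,0]]]}}

```text
clock: 21.22
eef_pos: [522.5, 134.8, 106.6]
tcp_rot: [3.139, -0.0, 1.783]
contact_force: [0.2, 1.4, 2.4]
opening: 0.091
```

```bash
python3 mv.py  522.1 134.7 103 1.776
```

```text
t 21.2167 pos [522.506 134.807 106.575] [ 3.139 -0.     1.783] F [0.232 1.405 2.419] M [ 0.069 -0.308  0.03 ] op 0.091 q [0.249 0.377 1.923 0.    0.839 0.037]
[522.1, 134.7, 103.0, 1.776] d_cm [-0.002 -0.043  0.357] rv [ 0.003 -0.001  0.007] rows 0.1
```

Force dropped to 2.4 N, so the key is past the levers. I'll go to the floor gently.

>>> {"fn": "play_rows", "kwargs": {"rows": [[255,[0,0,0.1],[0,0,0.03]],[255,[0,0,0.2],[0,0,-0.03]],[255,[0,0,0.3],[0,0,0]],[255,[0,0,0.36],[0,0,0]],[255,[0,0,0.4],[0,0,0]],[255,[0,0,0.4],[0,0,0]]]}}

```text
clock: 21.72
eef_pos: [522.5, 134.8, 102.7]
tcp_rot: [3.139, -0.0, 1.776]
contact_force: [1.5, 1.2, 3.3]
opening: 0.093
```

```bash
python3 mv.py  522.1 134.7 103 1.776
```

```text
t 21.7167 pos [522.496 134.797 102.739] [ 3.139 -0.     1.776] F [1.546 1.191 3.285] M [ 0.111 -0.438  0.036] op 0.093 q [0.249 0.383 1.925 0.001 0.831 0.044]
[522.1, 134.7, 103.0, 1.776] d_cm [-0.001 -0.041 -0.026] rv [ 0.003 -0.001  0.   ] rows 0.0
```

>>> {"fn": "play_rows", "kwargs": {"rows": [[255,[0,0,0.05],[0,0,0]],[255,[0,0,0.08],[0,0,0]],[255,[0,0,0.08],[0,0,0]]]}}

```text
clock: 21.97
eef_pos: [522.6, 134.8, 102.6]
tcp_rot: [3.139, -0.001, 1.776]
contact_force: [0.4, 0.9, 11.9]
opening: 0.093
```

```bash
python3 mv.py  522.1 134.7 103 1.776
```

```text
t 21.9667 pos [522.625 134.839 102.588] [ 3.139 -0.001  1.776] F [ 0.394  0.944 11.936] M [-0.022 -0.013  0.013] op 0.093 q [0.249 0.383 1.925 0.001 0.83  0.044]
[522.1, 134.7, 103.0, 1.776] d_cm [-0.003 -0.054 -0.041] rv [ 0.003 -0.001  0.   ] rows 0.0
```

>>> {"fn": "play_rows", "kwargs": {"rows": [[255,[0,0,-0.03],[0,0,0.05]],[255,[0,0,-0.03],[0,0,0.13]],[255,[0,0,-0.03],[0,0,0.21]],[255,[0,0,-0.03],[0,0,0.29]],[255,[0,0,-0.03],[0,0,0.37]],[255,[0,0,-0.03],[0,0,0.45]],[255,[0,0,-0.03],[0,0,0.5]]]}}

```text
clock: 22.55
eef_pos: [522.9, 134.8, 102.6]
tcp_rot: [3.139, -0.002, 1.272]
contact_force: [2.9, 0.5, 7.8]
opening: 0.088
```

```bash
python3 mv.py  522.6 134.8 102.6 0.6
```

```text
t 22.55 pos [522.901 134.833 102.65 ] [ 3.139 -0.002  1.272] F [2.894 0.477 7.752] M [-0.061 -0.487  0.074] op 0.088 q [0.249 0.383 1.925 0.    0.83  0.548]
[522.6, 134.8, 102.6, 0.6] d_cm [-0.012 -0.028  0.005] rv [ 0.002 -0.003  0.672] rows 5.4
```

>>> {"fn": "play_rows", "kwargs": {"rows": [[255,[0,0,0],[0,0,0.08]],[255,[0,0,0],[0,0,0.17]],[255,[0,0,0],[0,0,0.26]],[255,[0,0,0],[0,0,0.35]],[255,[0,0,0],[0,0,0.44]],[255,[0,0,0],[0,0,0.53]],[255,[0,0,0],[0,0,0.62]],[255,[0,0,0],[0,0,0.7]],[255,[0,0,0],[0,0,0.8]],[255,[0,0,0],[0,0,0.8]]]}}

```text
clock: 23.38
eef_pos: [523.4, 134.7, 102.7]
tcp_rot: [3.14, -0.004, 0.471]
contact_force: [5.4, -1.9, 7.2]
opening: 0.085
```

```bash
python3 mv.py  522.6 134.8 102.6 0.176
```

```text
t 23.3833 pos [523.394 134.749 102.693] [ 3.14  -0.004  0.471] F [ 5.357 -1.888  7.229] M [-0.14  -0.752  0.093] op 0.085 q [ 0.249  0.383  1.925 -0.     0.829  1.35 ]
[522.6, 134.8, 102.6, 0.176] d_cm [-0.068 -0.041  0.009] rv [ 0.001 -0.004  0.295] rows 2.4
```

>>> {"fn": "play_rows", "kwargs": {"rows": [[255,[0.04,0.04,0],[0,0,0.06]],[255,[0.07,0.08,0],[0,0,0.13]],[255,[0.07,0.08,0],[0,0,0.2]],[255,[0.07,0.08,0],[0,0,0.26]],[255,[0.07,0.08,0],[0,0,0.3]],[255,[0.07,0.08,0],[0,0,0.3]]]}}

```text
clock: 23.88
eef_pos: [523.8, 134.3, 102.6]
tcp_rot: [-3.141, -0.003, 0.174]
contact_force: [1.5, -0.1, 8.3]
opening: 0.092
```

```bash
python3 mv.py  522.6 134.8 102.6 0.1
```

```text
t 23.8833 pos [523.765 134.279 102.65 ] [-3.141 -0.003  0.174] F [ 1.514 -0.089  8.255] M [-0.148 -0.287  0.112] op 0.092 q [0.248 0.384 1.924 0.    0.831 1.645]
[522.6, 134.8, 102.6, 0.1] d_cm [-0.106 -0.071  0.005] rv [-0.    -0.003  0.074] rows 0.6
```

>>> {"fn": "play_rows", "kwargs": {"rows": [[255,[0,0,0],[0,0,0.03]],[255,[0,0,0],[0,0,0.06]],[255,[0,0,0],[0,0,0.06]],[255,[0,0,0],[0,0,0.06]]]}}

```text
clock: 24.22
eef_pos: [523.8, 134.3, 102.7]
tcp_rot: [-3.141, -0.003, 0.116]
contact_force: [1.9, -1.2, 8.0]
opening: 0.092
```

```bash
python3 mv.py  522.6 134.8 102.6 0.1
```

```text
t 24.2167 pos [523.783 134.263 102.669] [-3.141 -0.003  0.116] F [ 1.946 -1.198  7.967] M [-0.228 -0.338  0.039] op 0.092 q [0.248 0.384 1.924 0.    0.831 1.703]
[522.6, 134.8, 102.6, 0.1] d_cm [-0.111 -0.067  0.007] rv [-0.001 -0.003  0.016] rows 0.1
```

>>> {"fn": "play_rows", "kwargs": {"rows": [[255,[0,0,0],[0,0,0.03]],[255,[0,0,0],[0,0,0.05]],[255,[0,0,0],[0,0,0.05]],[255,[0,0,0],[0,0,0.05]]]}}

```text
clock: 24.55
eef_pos: [523.8, 134.2, 102.6]
tcp_rot: [-3.141, -0.003, 0.067]
contact_force: [1.9, -1.0, 9.0]
opening: 0.092
```

```bash
python3 mv.py  522.6 134.8 102.6 0.1; python3 - <<'E'
from h import *
S=[]
for i in range(5):
    S.append(snap("side",f"s7_{i}")[0].astype(float)); s=readout.sense(); print(s["contact_force"],s["wrist_torque"])
S=np.mean(S,0); crop(np.clip(S*2.2,0,255).astype(np.uint8),225,140,285,195,12,"pics/s7c.png")
crop(np.clip(S*1.5,0,255).astype(np.uint8),300,190,390,290,6,"pics/s7d.png")
p,d=snap("top","t7"); crop(p,300,125,350,184,8,"pics/t7.png")
import m; print("red",m.topface(p,d,(300,125,350,184),"r",138))
E
```

```text
t 24.55 pos [523.75  134.2   102.645] [-3.141 -0.003  0.067] F [ 1.912 -1.048  9.019] M [-0.285 -0.314  0.063] op 0.092 q [ 0.248  0.384  1.924 -0.     0.831  1.752]
[522.6, 134.8, 102.6, 0.1] d_cm [-0.111 -0.067  0.004] rv [-0.    -0.003 -0.033] rows 0.3
[ 3.304 -1.12   8.605] [-0.299 -0.303  0.107]
[ 1.717 -2.102  9.186] [-0.257 -0.354  0.087]
[ 1.757 -1.058  8.723] [-0.295 -0.35   0.052]
[ 1.649 -1.819  8.206] [-0.223 -0.319  0.095]
[ 2.076 -1.525  8.432] [-0.244 -0.301  0.122]
red (array([ 628.74, -203.23]), array([ 628.796, -203.218]), 84.07816314697266, 59.475040435791016, np.float64(-0.07637067163187529))
```

View pics/s7c.png

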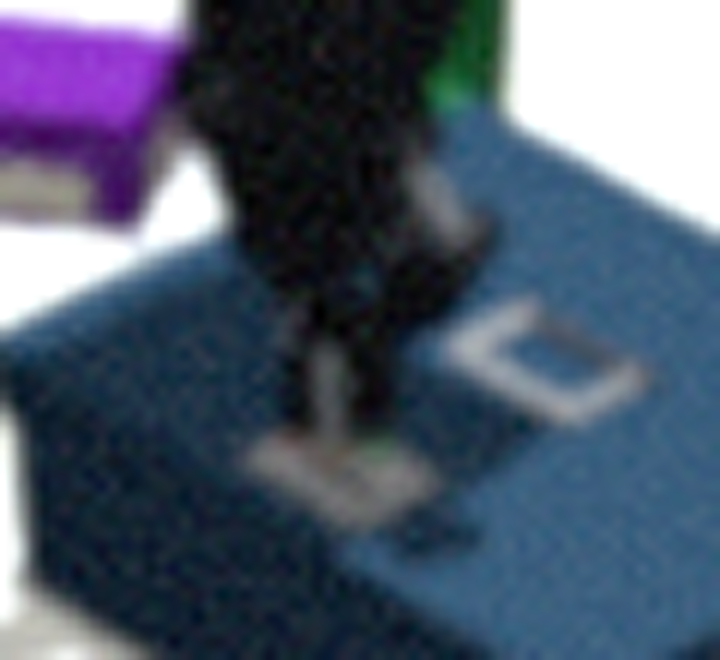

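View pics/s7d.png

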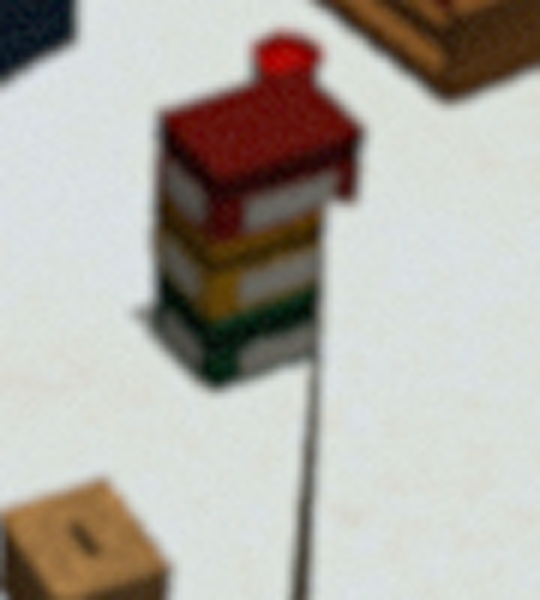

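>>> {"fn": "play_rows", "kwargs": {"rows": [[255,[0,0,0],[0,0,0.03]],[255,[0,0,0],[0,0,0.06]],[255,[0,0,0],[0,0,0.06]],[255,[0,0,0],[0,0,0.06]]]}}

```text
clock: 25.18
eef_pos: [523.8, 134.1, 102.6]
tcp_rot: [-3.141, -0.003, 0.008]
contact_force: [1.8, -1.7, 7.9]
opening: 0.092
```

```bash
python3 mv.py  522.6 134.8 102.6 0.1; python3 - <<'E'
from h import *
for i in range(4):
    snap("side",f"s8_{i}"); s=readout.sense(); print(s["contact_force"],s["wrist_torque"])
E
```

```text
t 25.1833 pos [523.775 134.078 102.641] [-3.141 -0.003  0.008] F [ 1.773 -1.749  7.929] M [-0.327 -0.336  0.657] op 0.092 q [ 0.248  0.384  1.924 -0.001  0.831  1.812]
[522.6, 134.8, 102.6, 0.1] d_cm [-0.117 -0.073  0.004] rv [-0.    -0.003 -0.092] rows 0.7
[ 1.825 -1.5    9.563] [-0.355 -0.361  0.59 ]
[ 2.544 -2.107  7.482] [-0.294 -0.347  0.679]
[ 2.615 -2.307  9.776] [-0.293 -0.365  0.638]
[ 2.862 -0.97   8.329] [-0.322 -0.388  0.661]
```

The stop is reached: torque jumped from 0.09 to 0.65 N m at a tool turn of 1.77 rad. I'll ease off slightly and keep holding.

>>> {"fn": "play_rows", "kwargs": {"rows": [[255,[0,0,0],[0,0,-0.015]],[255,[0,0,0],[0,0,-0.015]],[255,[0,0,0],[0,0,-0.015]],[255,[0,0,0],[0,0,-0.015]],[255,[0,0,0],[0,0,-0.015]],[255,[0,0,0],[0,0,-0.015]]]}}

```text
clock: 25.88
eef_pos: [523.7, 134.1, 102.6]
tcp_rot: [-3.141, -0.003, 0.022]
contact_force: [1.7, -1.2, 8.5]
opening: 0.088
```

```bash
python3 mv.py; python3 - <<'E'
from h import *
a=np.load("pics/top0.npy").astype(int)
p,d=snap("top","t9"); s=readout.sense(); print(s["contact_force"],s["wrist_torque"],s["opening"])
cv2.imwrite("pics/t9.png",cv2.cvtColor(p,cv2.COLOR_RGB2BGR))
E
```

```text
t 25.8833 pos [523.732 134.086 102.628] [-3.141 -0.003  0.022] F [ 1.674 -1.163  8.497] M [-0.276 -0.422  0.492] op 0.088 q [ 0.248  0.384  1.924 -0.001  0.831  1.797]
[ 1.381 -1.765  8.174] [-0.273 -0.339  0.424] 0.09360895258295929
```

View pics/t9.png

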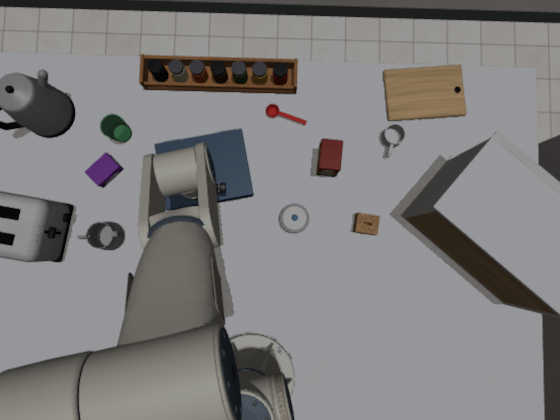

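The top view shows the column with red on top at (330,155), and the bowl (294,218), jug (105,236), spoon (285,115), cup (392,135) and tumbler (115,128) all where they were. The key is held at the stop. I'm handing in.

```bash
python3 - <<'E'
from rig import r, readout
print(r.sign_off()); s=readout.sense(); print(s["clock"],s["contact_force"],s["wrist_torque"],s["opening"])
E
```

```text
the job is handed in; nothing more can be done
None
the job is handed in; nothing more can be done
```

I stacked the yellow and then the red tin on the green one. I then put the key in the lock, rocked it down past the levers to the floor, turned it clockwise to the stop and handed in at about 26 s, still gripping it. No verdict was reported.

**Column:** by camera, yellow is within about 3 mm of green and red within about 1 mm of yellow, and all three are aligned to within 0.01 rad. Green was hidden once it was covered, so its final place is inferred: yellow was pressed onto it with about 22 N for a moment. The stack still looked straight from the side.

**Key:** the floor was felt at a tool height of 102.6 mm, where 102.7 mm was expected. At the stop the torque jumped from 0.09 to 0.65 N m after a tool turn of 1.77 rad. I eased back by 0.015 rad, and the key was then still held against the stop with about 0.45 N m, 8 N of down push and a commanded grip of 80 N.

**What disagreed:** camera and tool positions differed by up to about 2 mm. The stop came about 0.07 rad later than the 1.6 rad range plus the 0.1 rad of play. That is probably the key sitting slightly askew in the grip. I had no direct reading of the lock core.

**Other kitchen things:** the bowl, jug, spoon, cup and tumbler looked unmoved in the last top view. The jar inside the cabinet was never visible.

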